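# Fit and lock the bayonet handle of the sample press

## Task

Clamp the sample board: pull the red-gripped handle out of its upright holder and set it down on the open desk so that it rests on its foot and the end of its red grip, and let go. Then take it again from above, push its foot down into the socket of the blue press against the spring, turn it clockwise (seen from above) as far as it goes so that it snaps up and stays locked, and let go. Leave the three jars standing where they are.

Things in the scene. Friction and masses are not known exactly. Their poses are not given: they have to be found in the camera images.
- handle: Loose L-shaped handle, 0.18 kg: 16 x 16 mm square bar, round foot (18 mm across, 26 mm long) standing square off it near one end. Origin: centre of the foot's flat end face; z from there along the foot to the bar; x parallel to the bar to the red grip's end. Bar spans x -14 to 156 mm, z 26 to 42 mm. Starts upright in the holder, red end down, foot sticking out sideways at the top.
- handle_bar (a point): Point in the middle of the handle's steel bar, at x = 60, z = 34 mm of the handle, axes as the handle; the bar is red beyond x = 88 mm; centre of mass about x = 16 mm. The foot has two lugs along +y and -y of the handle: 7 mm wide in x, z = 0 to 6 mm, tips at y = +-15.5 mm.
- holder: Fixed wooden tool holder, a 50 x 50 x 70 mm block on a 75 mm square base 8 mm high, origin under its centre. An upright square pocket in its middle, 19.5 mm wide, 60 mm deep, open at the top (z = 70 mm), holds the lower 60 mm of the handle's bar.
- press: Fixed blue press: base plate 160 (x) x 150 (y) x 10 mm with an olive board 12 mm thick lying on it, under a bridge along y (59 mm high at most beside the socket) that carries a round blue socket housing, 52 mm across, top 75 mm above the desk. Origin under the socket's axis on the desk, z up.
- socket (a point): Centre of the socket's mouth, level with its top face, axes as the press. Bore 20 mm across, two lug slots along +y and -y (white marks), 9.2 mm wide, through an 8 mm lip; below it is open. The foot enters with the bar along +x or -x of the press. With the foot's end 14.5 to 18 mm below the mouth the handle turns clockwise seen from above, 70 degrees to a stop.
- plunger (a joint): Spring plunger in the socket: m pushed down; 0 = up (its top 9 mm below the mouth), 0.009 = fully down. Pushes the foot up with 8 N at 0, 13 N fully down. When the turned handle is let up at the stop, it lifts the lugs 3 mm into notches: the foot's end then stays 11 mm below the mouth (plunger about 0.002).
- jar_gold: Loose jar of gold glass tiles with a white cap, 49 mm across, 66 mm high; origin under its centre; a bystander.
- jar_aqua: Loose jar of aqua glass tiles with a white cap, 55 mm across, 74 mm high; origin under its centre; a bystander.
- jar_red: Loose jar of red glass tiles with a black cap, 49 mm across, 59 mm high; origin under its centre; a bystander.
Not all that is in view belongs to the job. There is more than one size of the handle; the job needs the smaller.

How it is judged:
By the outcome, as a careful person would: the job done as asked, in the order asked, and still so for the second after the job is handed in, with the robot touching nothing.
It also fails if it takes over 62 s, if anything falls off the work surface, if the arm or the gripper's body presses on something with over 40 N, if the wrist force passes 120 N, or if a joint passes its speed limit or range.

## Robot

A 7-joint arm with a two-finger parallel gripper is mounted at the origin on the work surface; the furniture and walls round the work are solid. World frame = base frame: x ahead of the robot, y to its left, z up, the work surface at z = 0. Lengths are in m, angles in rad, forces in N, time in s.
With the tool pointing down it reaches from about 0.425 to 0.875 m from the base axis. Payload 4.7 kg.
Tool frame: the origin (TCP) lies between the finger pads; the fingertips stand 11 mm ahead of it and the grasp point (between the pads) lies 8 mm behind it; z points along the fingers, y is the line along which they close (so a half turn about z gives the same grasp; the last joint's range is limited). The gripper opens to 87 mm and grips with 3 to 60 N. Pads are 19 mm wide; open, the fingers measure 117 mm over their backs; the gripper's body (75 mm by 190 mm) begins 51 mm behind the grasp point.
Start: joints at [1.359, 0.321, -0.07, 1.45, 0.023, 1.371, -0.057], TCP at [0.146, -0.634, 0.234] pointing down, gripper open.
Joint ranges: [-2.86, 2.86], [-0.3, 2.09], [-1.38, 1.24], [0.06, 2.45], [-1.56, 4.7], [0.09, 2.05], [-2.69, 2.69]. Speed limits (rad/s): [2.57, 2.57, 3.14, 3.14, 3.14, 3.14, 3.14].

## Interface

Orientations are given as a rotation vector (axis times angle).
In Python, from bench import ctrl gives the robot as it stands. The module is installed in compiled form; this text tells all that it offers.
- The arm moves only by the shell command python3 -m inch 'ROWS' [FORCE]. ROWS is JSON, a list of rows, each an object with "slide": the shift along the tool's x, y, z scaled (see below), a list of three; "angular": the turn, a rotation vector about the tool's x, y, z scaled (see below), a list of three; "claw": the opening, from -1 (shut) to 1 (fully open). In form: [{"slide": [tx, ty, tz], "angular": [rx, ry, rz], "claw": claw}, ...]. A call has 1 to 10 rows; each row is the pose to reach, as a shift and turn from the pose commanded when the call began, along the tool's axes at that moment; what a row does not reach only later rows make up. The controller multiplies each number of a shift by 0.25 m and each number of a turn by 30 degrees. A row lasts 1/10 s, in which the tool goes at most 50 mm and 8.59 degrees, less where a joint would pass 70% of its speed; a pose out of reach is approached as far as the arm can. A call with a number of a shift or a turn outside -1 to 1 is refused whole. A call with a gripper value outside its range is refused whole. The fingers move at their own pace and stop on an object; FORCE is the grip in N (left out, the last holds). Time passes only in rows, so rows that repeat a pose let the fingers close. It gives the time, the measured TCP pose, the force, the opening and the grip force at its end, in the units of the state.
- ctrl.get_state(): the state, without advancing time (a new reading comes with each control period).
- ctrl.get_image(name): name is "scene" or "side" or "wrist"; returns a dict with "color" (384x512x3 uint8, red, green, blue), "depth" (384x512 float32, m along the optical axis (not along the pixel's ray), 0 where there is no reading), "camera_matrix" (3x3 intrinsics, pixels), "dist_coeffs" ([k1, k2, p1, p2, k3] as OpenCV has them; the pictures are not rectified), "extrinsics" (4x4, takes a point from camera to world coordinates); the wrist camera has in their place "tool_from_camera" (4x4, takes a point from camera to tool coordinates, whose origin is the TCP and whose axes are the flange's). Camera axes: x right, y up, looking along -z (the intrinsics and any distortion apply to the point x, -y, -z); pixel columns grow to the right and rows downward; lengths in m; the calibration is good to about 2 mm. A picture is of the moment at which its call begins: read the wrist's pose just before it.
- ctrl.close_job(): hands the job in; it is judged then, once.
Trained networks look in the newest picture that a camera, given by its name, has taken for a name from the list of things; names that differ only in an ending like _2 or _b are one class to them, and where a whole thing is asked for, a point or a joint stands for the part that bears it (a point fixed in the world has none). Each returns a list of dicts, best first, with "confidence" (0 to 1); they miss things now and then, are a little off and sometimes report something else, mostly with a low value. They report only what shows in the picture. A call takes as long as a camera call. They do not tell look-alikes from the thing itself.
- ctrl.find_in(query, camera): "bbox" ([centre column, centre row, width, height] in pixels, round what is visible of it).
- ctrl.outline_of(query, camera): "mask" (384x512 bool, what is visible of it) and "bbox" ([centre column, centre row, width, height] in pixels, round what is visible of it).
The state is a dict: "time": time; "joint_positions": joint angles; "qd": joint speeds; "joint_torque": joint torques, N m; "position": TCP position; "tool_rot": TCP orientation; "ft_force": force on the tool from outside, world axes, zero at the start; "torque": the same for the moment, N m; "grip_width": opening from 0.0 (shut) to 1.0 (fully open); "grip_force": force on a finger pad.
Only numpy, scipy, OpenCV 4.12 (cv2) and the standard library are available. Lean on these libraries where they do the work, as an engineer would, in place of code of your own. Each camera call takes 0.05 s, during which the arm holds its last target. There are 200 camera calls.

## Working session

There is one attempt and no reset: what is moved stays moved. The work goes in short steps, Python scripts to look and compute and a shell command to move; the robot and the scene stay as the last step left them, time stands still between calls to the robot, and variables do not carry over. Pictures are saved under pics/ and viewed, at most 10 in all, crops included, and the job is handed in when it is done.

```bash
mkdir -p pics
cat > h.py <<'E'
import numpy as np, cv2
from bench import ctrl
from scipy.spatial.transform import Rotation as R
def T_of(im):
    if "extrinsics" in im: return np.array(im["extrinsics"])
    s=im["state"]; T=np.eye(4); T[:3,:3]=R.from_rotvec(s["tool_rot"]).as_matrix(); T[:3,3]=s["position"]
    return T@np.array(im["tool_from_camera"])
def get(name):
    s=ctrl.get_state(); im=ctrl.get_image(name); im["state"]=s; return im
def cloud(im):
    K=np.array(im["camera_matrix"]); d=np.array(im["depth"]); h,w=d.shape
    uv=np.stack(np.meshgrid(np.arange(w),np.arange(h)),-1).reshape(-1,1,2).astype(np.float64)
    n=cv2.undistortPoints(uv,K,np.array(im["dist_coeffs"])).reshape(h,w,2)
    P=np.stack([n[...,0]*d,-n[...,1]*d,-d],-1); T=T_of(im)
    P=P@T[:3,:3].T+T[:3,3]; P[d==0]=np.nan; return P
def ray(im,u,v):
    n=cv2.undistortPoints(np.array([[[u,v]]],float),np.array(im["camera_matrix"]),np.array(im["dist_coeffs"]))[0,0]
    T=T_of(im); r=T[:3,:3]@np.array([n[0],-n[1],-1]); return T[:3,3],r/np.linalg.norm(r)
def project(im,P):
    T=np.linalg.inv(T_of(im)); p=np.atleast_2d(P)@T[:3,:3].T+T[:3,3]
    q=p*[1,-1,-1]
    return cv2.projectPoints(q.reshape(-1,1,3),np.zeros(3),np.zeros(3),np.array(im["camera_matrix"]),np.array(im["dist_coeffs"]))[0].reshape(-1,2)
def save(im,name): cv2.imwrite(name,np.array(im["color"])[...,::-1])
E
python3 - <<'E'
from h import *
s=ctrl.get_state(); print({k:np.round(v,3) for k,v in s.items()})
ims=[]
for c in ["scene","side"]:
    im=get(c); ims.append(im["color"]); P=cloud(im); print(c,np.round(T_of(im)[:3,3],3))
    for q in ["handle","holder","press","jar_gold","jar_aqua","jar_red"]:
        for o in ctrl.outline_of(q,c)[:3]:
            m=P[np.array(o["mask"])]; m=m[~np.isnan(m[:,0])]
            print(c,q,round(o["confidence"],2),np.round(o["bbox"]), np.round(np.percentile(m,[2,50,98],axis=0),3).tolist() if len(m) else None)
    save(im,f"pics/{c}0.png")
E
```

```text
{'time': np.float64(0.0), 'joint_positions': array([ 1.359,  0.322, -0.07 ,  1.452,  0.023,  1.371, -0.057]), 'qd': array([-0.001,  0.   ,  0.001, -0.001,  0.   ,  0.001, -0.001]), 'joint_torque': array([-1.0000e-03, -4.9129e+01, -4.0400e-01, -3.1254e+01, -6.4000e-02,
        4.4000e-02,  0.0000e+00]), 'position': array([ 0.145, -0.633,  0.232]), 'tool_rot': array([-3.12 , -0.354,  0.   ]), 'ft_force': array([0.594, 0.034, 0.123]), 'torque': array([ 0.036,  0.014, -0.014]), 'grip_force': np.float64(0.0), 'grip_width': np.float64(1.001)}
scene [-0.086  0.829  0.947]
scene handle 0.75 [190. 250.  23.  28.] [[0.413, 0.277, 0.066], [0.423, 0.297, 0.146], [0.446, 0.326, 0.18]]
scene handle 0.65 [263. 303.  71.  52.] [[0.155, 0.174, -0.001], [0.224, 0.286, 0.021], [0.275, 0.372, 0.033]]
scene holder 0.72 [196. 270.  35.  36.] [[0.392, 0.251, -0.0], [0.414, 0.306, 0.033], [0.455, 0.324, 0.071]]
scene press 0.96 [205. 193.  53.  40.] [[0.548, -0.08, 0.005], [0.609, 0.004, 0.022], [0.695, 0.058, 0.075]]
scene press 0.33 [197. 268.  32.  36.] [[0.392, 0.258, 0.003], [0.414, 0.305, 0.036], [0.4
[... 445 characters left out ...]
7, 0.297, 0.157], [0.446, 0.326, 0.182]]
side holder 0.93 [250. 283.  25.  30.] [[0.392, 0.26, 0.005], [0.426, 0.309, 0.034], [0.462, 0.323, 0.073]]
side press 0.73 [199. 219.  55.  44.] [[0.547, -0.083, 0.006], [0.615, 0.006, 0.022], [0.697, 0.06, 0.077]]
side press 0.66 [250. 261.  11.  29.] [[0.415, 0.177, 0.001], [0.427, 0.297, 0.16], [0.441, 0.326, 0.182]]
side jar_gold 0.79 [220. 175.  14.  20.] [[0.526, -0.352, 0.003], [0.549, -0.245, 0.047], [0.572, -0.234, 0.07]]
side jar_aqua 0.71 [247. 176.  15.  22.] [[0.426, -0.259, 0.007], [0.45, -0.219, 0.056], [0.474, -0.208, 0.078]]
side jar_red 0.53 [233. 169.  13.  17.] [[0.49, -0.331, 0.005], [0.51, -0.306, 0.042], [0.529, -0.294, 0.062]]
```

Run:
```python
import cv2,numpy as np
a=cv2.imread('pics/scene0.png')[120:360,140:340];b=cv2.imread('pics/side0.png')[120:360,150:350]
cv2.imwrite('pics/both.png',np.hstack([cv2.resize(a,(400,480),interpolation=2),cv2.resize(b,(400,480),interpolation=2)]))
```

```text
(no output)
```

View pics/both.png

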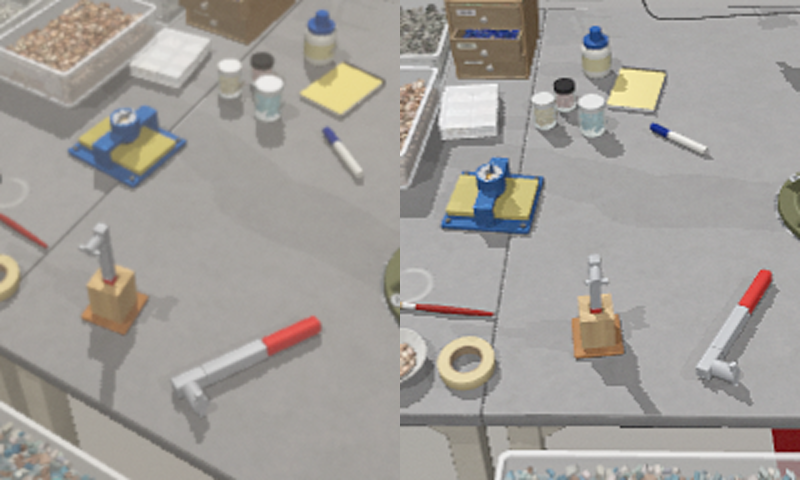

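View pics/scene0.png

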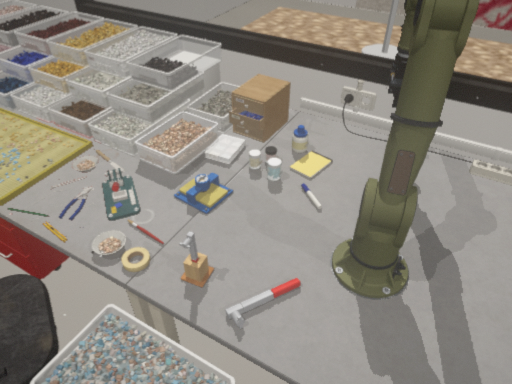

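Candidates: the upright handle in the holder at scene pixel (192,250), and a larger L-handle lying flat at (263,303). The description (upright in holder, smaller) picks the upright one. I'm moving closer to check it with the wrist camera.

```bash
cat >> h.py <<'E'
def rows(p,Rm=None,note=""):
    """slide/angular units from measured pose to world pose p,Rm"""
    s=ctrl.get_state(); R0=R.from_rotvec(s["tool_rot"]); 
    d=R0.inv().apply(np.array(p)-s["position"])/0.25
    a=np.zeros(3) if Rm is None else np.degrees((R0.inv()*R.from_matrix(Rm)).as_rotvec())/30
    print(note,"slide",np.round(d,3).tolist(),"ang",np.round(a,3).tolist(),"mm",round(np.linalg.norm(d)*250),"deg",round(np.linalg.norm(a)*30))
def st():
    s=ctrl.get_state(); print({k:np.round(s[k],4).tolist() for k in ["time","position","tool_rot","joint_positions","ft_force","grip_width","grip_force"]})
    print(np.round(R.from_rotvec(s["tool_rot"]).as_matrix(),3).tolist())
E
python3 -m inch '[{"slide":[0.96,-0.6,-0.48],"angular":[0,0,0],"claw":1},{"slide":[0.96,-0.6,-0.48],"angular":[0,0,0],"claw":1},{"slide":[0.96,-0.6,-0.48],"angular":[0,0,0],"claw":1},{"slide":[0.96,-0.6,-0.48],"angular":[0,0,0],"claw":1},{"slide":[0.96,-0.6,-0.48],"angular":[0,0,0],"claw":1},{"slide":[0.96,-0.6,-0.48],"angular":[0,0,0],"claw":1},{"slide":[0.96,-0.6,-0.48],"angular":[0,0,0],"claw":1},{"slide":[0.96,-0.6,-0.48],"angular":[0,0,0],"claw":1},{"slide":[0.96,-0.6,-0.48],"angular":[0,0,0],"claw":1}]'
python3 - <<'E'
from h import *
st(); rows([0.50,0.02,0.36]); im=get("wrist"); print(np.round(im["tool_from_camera"],3).tolist())
E
```

```text
time: 1.6
position: [0.3445, -0.4345, 0.353]
tool_rot: [3.122, 0.351, -0.002]
ft_force: [-0.2, -0.1, 0.3]
grip_width: 1.001
grip_force: 0.0
{'time': 1.6, 'position': [0.3445, -0.4345, 0.353], 'tool_rot': [3.1218, 0.3514, -0.0021], 'joint_positions': [1.0784, 0.0977, -0.2467, 1.4841, 0.025, 1.5635, -0.514], 'ft_force': [-0.1778, -0.0978, 0.3469], 'grip_width': 1.0008, 'grip_force': 0.0}
[[0.975, 0.222, -0.001], [0.222, -0.975, -0.0], [-0.001, -0.0, -1.0]]
 slide [1.01, -1.634, -0.029] ang [0.0, 0.0, 0.0] mm 480 deg 0
[[-0.001, 0.965, 0.262, 0.072], [1.0, 0.001, 0.001, 0.001], [0.001, 0.262, -0.965, -0.152], [0.0, 0.0, 0.0, 1.0]]
```

```bash
python3 -m inch '[{"slide":[0.5,-1,0],"angular":[0,0,0],"claw":1},{"slide":[0.5,-1,0],"angular":[0,0,0],"claw":1},{"slide":[0.5,-1,0],"angular":[0,0,0],"claw":1},{"slide":[0.5,-1,0],"angular":[0,0,0],"claw":1},{"slide":[0.5,-1,0],"angular":[0,0,0],"claw":1},{"slide":[0.5,-1,0],"angular":[0,0,0],"claw":1}]'
python3 -m inch '[{"slide":[0.4,-0.9,-0.1],"angular":[0,0,0],"claw":1},{"slide":[0.4,-0.9,-0.1],"angular":[0,0,0],"claw":1},{"slide":[0.4,-0.9,-0.1],"angular":[0,0,0],"claw":1},{"slide":[0.4,-0.9,-0.1],"angular":[0,0,0],"claw":1},{"slide":[0.4,-0.9,-0.1],"angular":[0,0,0],"claw":1},{"slide":[0.4,-0.9,-0.1],"angular":[0,0,0],"claw":1},{"slide":[0.4,-0.9,-0.1],"angular":[0,0,0],"claw":1}]'
python3 - <<'E'
from h import *
st(); im=get("wrist"); P=cloud(im); save(im,"pics/w1.png")
for q in ["handle","holder","press"]:
  for o in ctrl.outline_of(q,"wrist")[:3]:
    m=P[np.array(o["mask"])]; m=m[~np.isnan(m[:,0])]
    print(q,round(o["confidence"],2),np.round(o["bbox"]), np.round(np.percentile(m,[2,50,98],axis=0),3).tolist() if len(m) else None)
np.savez("w1.npz",P=P,c=im["color"])
E
```

```text
time: 2.25
position: [0.4117, -0.1594, 0.3531]
tool_rot: [-3.121, -0.355, 0.0]
ft_force: [0.7, -0.9, -0.4]
grip_width: 1.001
grip_force: 0.0
time: 2.95
position: [0.4589, 0.0789, 0.3781]
tool_rot: [3.122, 0.354, -0.001]
ft_force: [-0.2, -0.8, -0.8]
grip_width: 1.001
grip_force: 0.0
{'time': 2.95, 'position': [0.4589, 0.0789, 0.3781], 'tool_rot': [3.1216, 0.3536, -0.0014], 'joint_positions': [0.6957, -0.1126, -0.8286, 1.6069, -0.0829, 1.6118, -1.4783], 'ft_force': [-0.1665, -0.7625, -0.7559], 'grip_width': 1.0005, 'grip_force': 0.0}
[[0.975, 0.224, -0.001], [0.224, -0.975, -0.0], [-0.001, -0.0, -1.0]]
handle 0.94 [140. 252.  97.  83.] [[0.151, 0.139, 0.001], [0.242, 0.292, 0.022], [0.441, 0.356, 0.403]]
handle 0.66 [ 98. 154.  77.  23.] [[0.366, 0.279, -0.0], [0.431, 0.287, 0.165], [0.438, 0.414, 0.182]]
holder 0.97 [138. 143.  56.  49.] [[0.398, 0.248, 0.005], [0.441, 0.268, 0.047], [0.467, 0.317, 0.072]]
holder 0.73 [335.  68. 119. 122.] [[0.55, -0.089, 0.009], [0.621, -0.012, 0.022], [0.7, 0.053, 0.076]]
press 0.82 [338.  69. 116. 126.] [[0.55, -0.09, 0.008], [0.622, -0.012, 0.022], [0.702, 0.053, 0.076]]
```

View pics/w1.png

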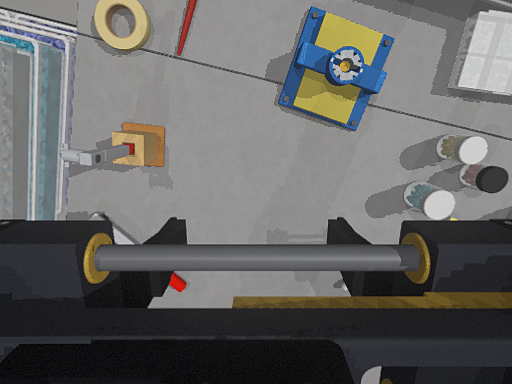

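The picture shows the upright handle at (68–130,150), foot to the left (+y), the press socket at about (346,65), the jars at right and the larger handle bottom-left. Next I fit poses from the clouds.

Run:
```python
from h import *
ims={c:get(c) for c in ["scene","side","wrist"]}
np.set_printoptions(precision=4,suppress=True)
cl={}
for c,im in ims.items():
    P=cloud(im); cl[c]=P; col=np.array(im["color"]).astype(int)
    X,Y,Z=P[...,0],P[...,1],P[...,2]
    near=(abs(X-.42)<.09)&(abs(Y-.3)<.1)
    print(c)
    up=near&(Z>.10)&(Z<.2)
    q=P[up]; print(" up n",len(q),"top z99",np.percentile(q[:,2],98) if len(q) else 0)
    for a,b in [(.10,.12),(.12,.135),(.135,.15),(.15,.165),(.165,.175),(.175,.19)]:
        m=up&(Z>a)&(Z<=b)
        if m.sum()>3: print("  ",a,m.sum(),np.nanmedian(P[m],0),np.nanmin(P[m],0)[:2],np.nanmax(P[m],0)[:2])
    h=near&(abs(Z-.07)<.006)
    if h.sum()>20:
        q=P[h][:,:2].astype(np.float32); print(" holder top",h.sum(),cv2.minAreaRect(q))
    k=near&(abs(Z-.008)<.003)&(col[...,0]-col[...,2]>40)
    if k.sum()>20: print(" holder base",cv2.minAreaRect(P[k][:,:2].astype(np.float32)))
    # press
    pr=(abs(X-.62)<.13)&(abs(Y+.01)<.13)
    t=pr&(Z>.070)&(Z<.082)
    if t.sum()>10: print(" sock",t.sum(),cv2.minEnclosingCircle(P[t][:,:2].astype(np.float32)),np.median(P[t],0))
    b=pr&(col[...,0]-col[...,2]>50)&(abs(Z-.022)<.006)
    blue=pr&(col[...,2]-col[...,0]>50)&(Z>-.005)
    print(" board",cv2.minAreaRect(P[b][:,:2].astype(np.float32)), "z",np.median(Z[b]))
    for o,n,lo,hi in [(blue&(Z<.016),"plate",0,0),(blue&(Z>.03)&(Z<.066),"bridge",0,0)]:
        if o.sum()>10: print(" ",n,cv2.minAreaRect(P[o][:,:2].astype(np.float32)))
    np.savez(c+".npz",P=P,c=col)
a=ims["wrist"]["color"]
cv2.imwrite("pics/w2.png",np.hstack([cv2.resize(np.array(a)[115:190,50:175,::-1],(500,300),interpolation=cv2.INTER_CUBIC),cv2.resize(np.array(a)[35:95,310:370,::-1],(300,300),interpolation=cv2.INTER_CUBIC)]))
```

```text
scene
 up n 221 top z99 0.18029040221229772
   0.1 34 [0.4236 0.2954 0.109 ] [0.42   0.2806] [0.4364 0.2986]
   0.12 23 [0.4224 0.2968 0.127 ] [0.4201 0.2838] [0.4321 0.2988]
   0.135 24 [0.4228 0.295  0.1431] [0.4184 0.2821] [0.4315 0.2998]
   0.15 29 [0.4212 0.3164 0.1617] [0.4097 0.2851] [0.4385 0.3265]
   0.165 76 [0.4226 0.3144 0.1706] [0.4095 0.2838] [0.4377 0.3277]
   0.175 35 [0.4267 0.2948 0.1784] [0.4204 0.2846] [0.4363 0.314 ]
 holder top 202 ((0.42929285764694214, 0.2861586809158325), (0.05148306116461754, 0.0532294362783432), 6.632196426391602)
 holder base ((0.4286194443702698, 0.2878343462944031), (0.07370709627866745, 0.07412920147180557), 6.478466987609863)
 sock 105 ((0.6269217729568481, -0.017324915155768394), 0.028278600424528122) [ 0.626  -0.0167  0.0739]
 board ((0.6268727779388428, -0.016320891678333282), (0.10041292011737823, 0.15239743888378143), 84.15247344970703) z 0.02137107794519766
  plate ((0.6251370310783386, -0.01651959866285324), (0.15117353200912476, 0.15398994088172913), 83.8260269165039)
  bridge ((0.6265782713890076, -0.017424248158931732), (0.14
[... 1615 characters left out ...]
0.42987191677093506, 0.2846325635910034), (0.050221044570207596, 0.050039563328027725), 7.189408779144287)
 holder base ((0.43000268936157227, 0.28463003039360046), (0.0753079354763031, 0.07364647090435028), 7.5016937255859375)
 sock 838 ((0.6269669532775879, -0.019696692004799843), 0.02662057988345623) [ 0.6283 -0.0194  0.0752]
 board ((0.6267452836036682, -0.019384700804948807), (0.10008832067251205, 0.1498604267835617), 84.21619415283203) z 0.0222758036935643
  plate ((0.6268967390060425, -0.019639521837234497), (0.14958053827285767, 0.15906338393688202), 84.1170654296875)
  bridge ((0.6266064047813416, -0.019124552607536316), (0.14155073463916779, 0.03425826132297516), 83.99038696289062)
```

View pics/w2.png

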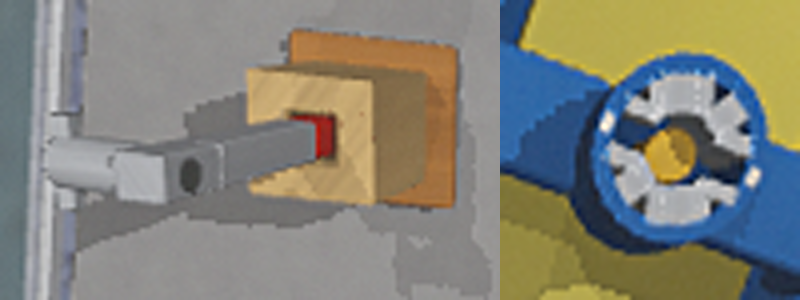

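Confirmed: smaller handle, foot pointing to +y; slots (white marks) lie along the bridge. I'll grasp with the tool tilted 50° toward the foot side, so an 80° roll lays it down with 30° tilt the other way.

```bash
cat >> h.py <<'E'
def frame(y,z):
    y=np.array(y,float);z=np.array(z,float); y/=np.linalg.norm(y); z-=y*(y@z); z/=np.linalg.norm(z)
    return np.stack([np.cross(y,z),y,z],1)
def tilt(yaw,a):
    """tool x at azimuth yaw (deg) when a=0; tool z leans a deg toward tool-x azimuth"""
    c,s=np.cos(np.radians(yaw)),np.sin(np.radians(yaw)); a=np.radians(a)
    return frame([s,-c,0],[c*np.sin(a),s*np.sin(a),-np.cos(a)])
def step(p,Rm,note=""):
    """split to the next call: angular clipped to 30 deg per axis"""
    s=ctrl.get_state(); R0=R.from_rotvec(s["tool_rot"]); d=R0.inv().apply(np.array(p)-s["position"])/0.25
    a=np.degrees((R0.inv()*R.from_matrix(Rm)).as_rotvec())/30
    f=min(1,1/max(1e-9,abs(d).max(),abs(a).max())); 
    print(note,"full",np.round(d,3).tolist(),np.round(a,3).tolist(),"| step",np.round(d*f,3).tolist(),np.round(a*f,3).tolist(),"f",round(f,2),"nrows",max(np.linalg.norm(d*f)*250/50,np.linalg.norm(a*f)*30/8.59))
E
python3 - <<'E'
from h import *
Rg=tilt(97.2,50); z=Rg[:,2]; g=np.array([.4305,.2875,.121])
step(g-.11*z+np.array([0,0,.02]),Rg); print(Rg.round(2).tolist(),g-.11*z)
E
```

```text
full [0.042, -0.505, 0.666] [1.221, 1.347, -2.619] | step [0.016, -0.193, 0.254] [0.466, 0.514, -1.0] f 0.38 nrows 4.25144268935684
[[-0.08, 0.99, -0.1], [0.64, 0.13, 0.76], [0.77, 0.0, -0.64]] [0.44106119 0.20389957 0.19170664]
```

```bash
python3 -m inch '[{"slide":[0.02,-0.1,0.1],"angular":[0.46,0.51,-1],"claw":1},{"slide":[0.02,-0.1,0.1],"angular":[0.46,0.51,-1],"claw":1},{"slide":[0.02,-0.1,0.1],"angular":[0.46,0.51,-1],"claw":1},{"slide":[0.02,-0.1,0.1],"angular":[0.46,0.51,-1],"claw":1},{"slide":[0.02,-0.1,0.1],"angular":[0.46,0.51,-1],"claw":1}]'
cat > n.py <<'E'
from h import *
st(); Rg=tilt(97.2,50); z=Rg[:,2]; g=np.array([.4305,.2875,.121]); step(g-.11*z+np.array([0,0,.02]),Rg)
E
python3 n.py
```

```text
time: 3.8
position: [0.4579, 0.1024, 0.353]
tool_rot: [-2.655, -1.05, -0.342]
ft_force: [0.5, 0.4, 0.4]
grip_width: 1.003
grip_force: 0.0
{'time': 3.8, 'position': [0.4579, 0.1024, 0.353], 'tool_rot': [-2.6548, -1.0496, -0.342], 'joint_positions': [0.6495, -0.2277, -0.5566, 1.801, -0.4685, 1.4539, -0.6821], 'ft_force': [0.465, 0.3833, 0.4184], 'grip_width': 1.0025, 'grip_force': 0.0}
[[0.71, 0.694, 0.12], [0.631, -0.703, 0.328], [0.312, -0.158, -0.937]]
 full [0.032, -0.243, 0.655] [0.757, 0.837, -1.618] | step [0.02, -0.15, 0.405] [0.468, 0.517, -1.0] f 0.62 nrows 4.258085292350734
```

```bash
python3 -m inch '[{"slide":[0.02,-0.15,0.4],"angular":[0.47,0.52,-1],"claw":1},{"slide":[0.02,-0.15,0.4],"angular":[0.47,0.52,-1],"claw":1},{"slide":[0.02,-0.15,0.4],"angular":[0.47,0.52,-1],"claw":1},{"slide":[0.02,-0.15,0.4],"angular":[0.47,0.52,-1],"claw":1},{"slide":[0.02,-0.15,0.4],"angular":[0.47,0.52,-1],"claw":1}]'
python3 n.py
```

```text
time: 4.3
position: [0.4472, 0.1657, 0.2656]
tool_rot: [-2.018, -1.563, -0.608]
ft_force: [0.8, -0.1, 0.5]
grip_width: 0.996
grip_force: 0.0
{'time': 4.3, 'position': [0.4472, 0.1657, 0.2656], 'tool_rot': [-2.0177, -1.5628, -0.608], 'joint_positions': [0.5662, -0.0891, -0.4549, 1.9994, -0.7554, 1.3473, 0.0844], 'ft_force': [0.7936, -0.1338, 0.4565], 'grip_width': 0.9961, 'grip_force': 0.0}
[[0.237, 0.971, 0.038], [0.741, -0.206, 0.639], [0.628, -0.123, -0.768]]
 full [-0.028, -0.029, 0.262] [0.283, 0.315, -0.618] | step [-0.028, -0.029, 0.262] [0.283, 0.315, -0.618] f 1 nrows 2.6169585665207893
```

```bash
python3 -m inch '[{"slide":[-0.03,-0.03,0.26],"angular":[0.285,0.315,-0.62],"claw":1},{"slide":[-0.03,-0.03,0.26],"angular":[0.285,0.315,-0.62],"claw":1},{"slide":[-0.03,-0.03,0.26],"angular":[0.285,0.315,-0.62],"claw":1},{"slide":[-0.03,-0.03,0.26],"angular":[0.285,0.315,-0.62],"claw":1}]'
python3 n.py
python3 - <<'E'
from h import *
np.set_printoptions(precision=4,suppress=True)
im=get("wrist"); P=cloud(im); save(im,"pics/w3.png"); X,Y,Z=[P[...,i] for i in range(3)]
up=(abs(X-.43)<.04)&(Y>.27)&(Y<.35)&(Z>.08)&(Z<.2)
for a in np.arange(.08,.19,.015):
    m=up&(Z>a)&(Z<=a+.015)
    if m.sum()>3: print(round(a,3),m.sum(),np.median(P[m],0),np.percentile(P[m],[1,99],axis=0)[:,:2].ravel())
E
```

```text
time: 4.7
position: [0.4412, 0.2038, 0.212]
tool_rot: [-1.579, -1.788, -0.733]
ft_force: [-0.3, -0.9, -0.6]
grip_width: 1.0
grip_force: 0.0
{'time': 4.7, 'position': [0.4412, 0.2038, 0.212], 'tool_rot': [-1.5786, -1.7883, -0.733], 'joint_positions': [0.5378, 0.1231, -0.4733, 2.0183, -0.8252, 1.3326, 0.527], 'ft_force': [-0.294, -0.9384, -0.5682], 'grip_width': 1.0002, 'grip_force': 0.0}
[[-0.079, 0.992, -0.097], [0.638, 0.125, 0.759], [0.766, -0.002, -0.643]]
 full [-0.0, -0.0, 0.001] [-0.003, 0.001, -0.004] | step [-0.0, -0.0, 0.001] [-0.003, 0.001, -0.004] f 1 nrows 0.016031509825845485
0.08 99 [0.4304 0.2798 0.0874] [0.4225 0.2786 0.4379 0.2826]
0.095 111 [0.4305 0.2801 0.1023] [0.423  0.2791 0.4378 0.2825]
0.11 126 [0.4296 0.2806 0.1179] [0.4222 0.2792 0.4375 0.2829]
0.125 137 [0.4305 0.281  0.1327] [0.4227 0.2799 0.4373 0.2826]
0.14 165 [0.4297 0.2815 0.1473] [0.422  0.2802 0.4372 0.2831]
0.155 324 [0.4309 0.2833 0.1665] [0.411  0.2803 0.4402 0.3231]
0.17 670 [0.4283 0.2925 0.1756] [0.4188 0.2809 0.4373 0.3223]
```

View pics/w3.png

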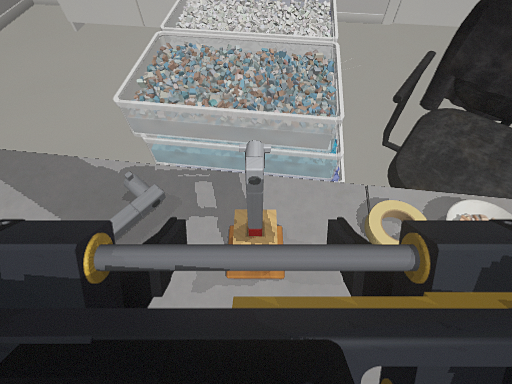

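The handle stands centred between the fingers at (255,150–230), and its measurements agree with the first view. Advancing.

```bash
cat > n.py <<'E'
from h import *
st(); Rg=tilt(97.2,50); z=Rg[:,2]; g=np.array([.430,.2885,.121]); step(g+.008*z,Rg)
E
python3 n.py
```

```text
{'time': 4.75, 'position': [0.4413, 0.2041, 0.2128], 'tool_rot': [-1.5805, -1.789, -0.7332], 'joint_positions': [0.5376, 0.1204, -0.4739, 2.0181, -0.8256, 1.3324, 0.5247], 'ft_force': [0.2674, 0.2194, -0.1403], 'grip_width': 1.0062, 'grip_force': 0.0}
[[-0.079, 0.992, -0.096], [0.64, 0.124, 0.759], [0.765, -0.002, -0.644]]
 full [-0.061, -0.002, 0.529] [-0.0, 0.004, -0.004] | step [-0.061, -0.002, 0.529] [-0.0, 0.004, -0.004] f 1 nrows 2.663360051676675
```

```bash
python3 -m inch '[{"slide":[-0.06,0,0.18],"angular":[0,0,0],"claw":1},{"slide":[-0.06,0,0.36],"angular":[0,0,0],"claw":1},{"slide":[-0.06,0,0.53],"angular":[0,0,0],"claw":1},{"slide":[-0.06,0,0.53],"angular":[0,0,0],"claw":1},{"slide":[-0.06,0,0.53],"angular":[0,0,0],"claw":1}]' 40
python3 n.py
python3 -m inch '[{"slide":[0,0,0],"angular":[0,0,0],"claw":-1},{"slide":[0,0,0],"angular":[0,0,0],"claw":-1},{"slide":[0,0,0],"angular":[0,0,0],"claw":-1},{"slide":[0,0,0],"angular":[0,0,0],"claw":-1},{"slide":[0,0,0],"angular":[0,0,0],"claw":-1},{"slide":[0,0,0],"angular":[0,0,0],"claw":-1},{"slide":[0,0,0],"angular":[0,0,0],"claw":-1},{"slide":[0,0,0],"angular":[0,0,0],"claw":-1}]' 40
python3 n.py
```

```text
time: 5.25
position: [0.429, 0.2961, 0.1169]
tool_rot: [-1.578, -1.794, -0.733]
ft_force: [0.7, -1.0, 1.0]
grip_width: 1.002
grip_force: 0.0
{'time': 5.25, 'position': [0.429, 0.2961, 0.1169], 'tool_rot': [-1.5778, -1.7937, -0.7334], 'joint_positions': [0.4123, 0.2566, -0.5624, 2.1188, -0.9006, 1.0241, 0.5703], 'ft_force': [0.7207, -1.0032, 0.9661], 'grip_width': 1.0015, 'grip_force': 0.0}
[[-0.083, 0.992, -0.097], [0.64, 0.127, 0.758], [0.764, 0.001, -0.645]]
 full [-0.007, 0.0, -0.002] [-0.002, 0.007, 0.004] | step [-0.007, 0.0, -0.002] [-0.002, 0.007, 0.004] f 1 nrows 0.036501789350967956
time: 6.05
position: [0.4292, 0.2957, 0.1165]
tool_rot: [-1.577, -1.793, -0.734]
ft_force: [0.5, -0.6, 0.0]
grip_width: 0.356
grip_force: 0.0
{'time': 6.05, 'position': [0.4292, 0.2957, 0.1165], 'tool_rot': [-1.5774, -1.7927, -0.734], 'joint_positions': [0.4131, 0.2584, -0.5621, 2.1186, -0.9007, 1.0242, 0.5719], 'ft_force': [0.5358, -0.552, 0.016], 'grip_width': 0.3561, 'grip_force': 0.0}
[[-0.082, 0.992, -0.097], [0.639, 0.127, 0.758], [0.764, 0.001, -0.645]]
 full [-0.005, -0.001, -0.002] [-0.002, 0.005, 0.003] | step [-0.005, -0.001, -0.002] [-0.002, 0.005, 0.003] f 1 nrows 0.025591572534863823
```

```bash
python3 -m inch '[{"slide":[0,0,0],"angular":[0,0,0],"claw":-1},{"slide":[0,0,0],"angular":[0,0,0],"claw":-1},{"slide":[0,0,0],"angular":[0,0,0],"claw":-1},{"slide":[0,0,0],"angular":[0,0,0],"claw":-1}]' 45
python3 n.py
python3 -m inch '[{"slide":[0.04,0,-0.034],"angular":[0,0,0],"claw":-1},{"slide":[0.1,0,-0.085],"angular":[0,0,0],"claw":-1},{"slide":[0.16,0,-0.136],"angular":[0,0,0],"claw":-1},{"slide":[0.22,0,-0.186],"angular":[0,0,0],"claw":-1},{"slide":[0.28,0,-0.236],"angular":[0,0,0],"claw":-1},{"slide":[0.28,0,-0.236],"angular":[0,0,0],"claw":-1}]'
python3 n.py
```

```text
time: 6.45
position: [0.4293, 0.2957, 0.1165]
tool_rot: [-1.577, -1.793, -0.734]
ft_force: [-0.5, 1.9, -0.6]
grip_width: 0.182
grip_force: 44.9
{'time': 6.45, 'position': [0.4293, 0.2957, 0.1165], 'tool_rot': [-1.5775, -1.793, -0.7341], 'joint_positions': [0.413, 0.2583, -0.562, 2.1185, -0.9007, 1.024, 0.572], 'ft_force': [-0.4908, 1.8617, -0.5535], 'grip_width': 0.1822, 'grip_force': 44.9494}
[[-0.083, 0.992, -0.096], [0.639, 0.127, 0.758], [0.764, 0.001, -0.645]]
 full [-0.005, -0.001, -0.002] [-0.001, 0.005, 0.003] | step [-0.005, -0.001, -0.002] [-0.001, 0.005, 0.003] f 1 nrows 0.02486404209470388
time: 7.05
position: [0.4304, 0.2961, 0.2108]
tool_rot: [-1.577, -1.797, -0.738]
ft_force: [0.1, 0.3, -1.8]
grip_width: 0.175
grip_force: 44.9
{'time': 7.05, 'position': [0.4304, 0.2961, 0.2108], 'tool_rot': [-1.5769, -1.7969, -0.7384], 'joint_positions': [0.4365, 0.0946, -0.565, 2.0522, -0.9022, 1.1958, 0.4361], 'ft_force': [0.0872, 0.3319, -1.7843], 'grip_width': 0.175, 'grip_force': 44.9453}
[[-0.087, 0.992, -0.093], [0.64, 0.127, 0.758], [0.764, 0.006, -0.645]]
 full [-0.293, -0.008, 0.241] [0.005, 0.007, 0.011] | step [-0.293, -0.008, 0.241] [0.005, 0.007, 0.011] f 1 nrows 1.8987092695650762
```

```bash
cat >> h.py <<'E'
def mk(Rm,p): T=np.eye(4);T[:3,:3]=Rm;T[:3,3]=p;return T
# handle in tool at first grasp
_y=np.array([.992,.1253,0]);_l=np.radians(1.5)
_f=np.array([-.1253,.992,0]); _x=-np.array([0,0,1])*np.cos(_l)-_f*np.sin(_l); _z=np.cross(_x,_y); 
_Rh=np.stack([_x,_y,_z],1)
_c=np.array([.430,.2885,.121])            # bar centre line at z=.121
_o=_c-_x*(.1805-.014-.121)-_z*.034
TT=mk(R.from_rotvec([-1.5775,-1.793,-.7341]).as_matrix(),[.4293,.2957,.1165])
TH=np.linalg.inv(TT)@mk(_Rh,_o)
def lay(x,y,az,dz,t=10.03):
    """handle pose on desk, contact of foot edge at x,y,dz; red toward azimuth az"""
    a,t=np.radians(az),np.radians(t); u=np.array([np.cos(a),np.sin(a),0]); k=np.array([0,0,1])
    X=u*np.cos(t)-k*np.sin(t); Z=u*np.sin(t)+k*np.cos(t); Rh=np.stack([X,np.cross(Z,X),Z],1)
    return mk(Rh,np.array([x,y,dz])-.009*X)
E
cat > n.py <<'E'
from h import *
st(); T=lay(.48,.13,-90,.06)@np.linalg.inv(TH); step(T[:3,3],T[:3,:3]); print(T.round(3).tolist()); print(TH.round(3).tolist())
s=ctrl.get_state(); H=mk(R.from_rotvec(s["tool_rot"]).as_matrix(),s["position"])@TH; print("foot",H[:3,3].round(3),"red end",(H@[.156,0,.034,1])[:3].round(3), H[:3,0].round(3))
E
python3 n.py
```

```text
{'time': 7.05, 'position': [0.4304, 0.2961, 0.2108], 'tool_rot': [-1.5769, -1.7969, -0.7384], 'joint_positions': [0.4365, 0.0946, -0.565, 2.0522, -0.9022, 1.1958, 0.4361], 'ft_force': [0.0872, 0.3319, -1.7843], 'grip_width': 0.175, 'grip_force': 44.9453}
[[-0.087, 0.992, -0.093], [0.64, 0.127, 0.758], [0.764, 0.006, -0.645]]
 full [-0.959, 0.087, -0.318] [-0.033, -2.611, 0.259] | step [-0.367, 0.033, -0.122] [-0.013, -1.0, 0.099] f 0.38 nrows 3.5098948211089973
[[-0.002, 1.0, -0.001, 0.48], [0.878, 0.001, -0.479, 0.085], [-0.479, -0.001, -0.878, 0.079], [0.0, 0.0, 0.0, 1.0]]
[[-0.781, -0.002, -0.624, 0.056], [-0.001, 1.0, -0.002, -0.0], [0.625, -0.001, -0.781, -0.01], [0.0, 0.0, 0.0, 1.0]]
foot [0.426 0.324 0.26 ] red end [0.432 0.286 0.105] [ 0.008 -0.026 -1.   ]
```

```bash
python3 -m inch '[{"slide":[-0.17,0.07,-0.39],"angular":[-0.01,-1,0.1],"claw":-1},{"slide":[-0.17,0.07,-0.39],"angular":[-0.01,-1,0.1],"claw":-1},{"slide":[-0.17,0.07,-0.39],"angular":[-0.01,-1,0.1],"claw":-1},{"slide":[-0.17,0.07,-0.39],"angular":[-0.01,-1,0.1],"claw":-1},{"slide":[-0.17,0.07,-0.39],"angular":[-0.01,-1,0.1],"claw":-1}]'
python3 n.py
```

```text
time: 7.55
position: [0.4588, 0.1997, 0.2394]
tool_rot: [-1.932, -2.102, -0.313]
ft_force: [0.0, 1.0, -1.5]
grip_width: 0.181
grip_force: 44.9
{'time': 7.55, 'position': [0.4588, 0.1997, 0.2394], 'tool_rot': [-1.9325, -2.1016, -0.3131], 'joint_positions': [0.3713, -0.0043, -0.5846, 1.8534, -0.3632, 1.2875, -0.0277], 'ft_force': [0.0224, 0.9805, -1.5365], 'grip_width': 0.1813, 'grip_force': 44.9454}
[[-0.075, 0.996, -0.051], [0.938, 0.088, 0.336], [0.339, -0.022, -0.941]]
 full [-0.653, 0.06, 0.445] [-0.028, -1.611, 0.173] | step [-0.405, 0.037, 0.276] [-0.017, -1.0, 0.107] f 0.62 nrows 3.512996051278143
[[-0.002, 1.0, -0.001, 0.48], [0.878, 0.001, -0.479, 0.085], [-0.479, -0.001, -0.878, 0.079], [0.0, 0.0, 0.0, 1.0]]
[[-0.781, -0.002, -0.624, 0.056], [-0.001, 1.0, -0.002, -0.0], [0.625, -0.001, -0.781, -0.01], [0.0, 0.0, 0.0, 1.0]]
foot [0.455 0.248 0.268] red end [0.462 0.138 0.153] [ 0.026 -0.523 -0.852]
```

```bash
python3 -m inch '[{"slide":[-0.4,0.04,0.2],"angular":[-0.02,-1,0.1],"claw":-1},{"slide":[-0.4,0.04,0.2],"angular":[-0.02,-1,0.1],"claw":-1},{"slide":[-0.4,0.04,0.2],"angular":[-0.02,-1,0.1],"claw":-1},{"slide":[-0.4,0.04,0.2],"angular":[-0.02,-1,0.1],"claw":-1},{"slide":[-0.4,0.04,0.2],"angular":[-0.02,-1,0.1],"claw":-1}]'
python3 n.py
```

```text
time: 8.05
position: [0.4715, 0.1227, 0.1548]
tool_rot: [2.099, 2.177, -0.213]
ft_force: [0.3, -0.2, -2.4]
grip_width: 0.177
grip_force: 44.9
{'time': 8.05, 'position': [0.4715, 0.1227, 0.1548], 'tool_rot': [2.0986, 2.1774, -0.2135], 'joint_positions': [0.1998, 0.1371, -0.6634, 1.8757, 0.2466, 1.2642, -0.5135], 'ft_force': [0.2911, -0.2011, -2.3841], 'grip_width': 0.1768, 'grip_force': 44.9445}
[[-0.038, 0.999, -0.018], [0.984, 0.035, -0.177], [-0.176, -0.025, -0.984]]
 full [-0.096, 0.037, 0.324] [-0.021, -0.615, 0.075] | step [-0.096, 0.037, 0.324] [-0.021, -0.615, 0.075] f 1 nrows 2.165315585126239
[[-0.002, 1.0, -0.001, 0.48], [0.878, 0.001, -0.479, 0.085], [-0.479, -0.001, -0.878, 0.079], [0.0, 0.0, 0.0, 1.0]]
[[-0.781, -0.002, -0.624, 0.056], [-0.001, 1.0, -0.002, -0.0], [0.625, -0.001, -0.781, -0.01], [0.0, 0.0, 0.0, 1.0]]
foot [0.469 0.179 0.155] red end [0.473 0.026 0.111] [ 0.018 -0.879 -0.477]
```

```bash
python3 -m inch '[{"slide":[-0.095,0.035,0.32],"angular":[-0.02,-0.615,0.075],"claw":-1},{"slide":[-0.095,0.035,0.32],"angular":[-0.02,-0.615,0.075],"claw":-1},{"slide":[-0.095,0.035,0.32],"angular":[-0.02,-0.615,0.075],"claw":-1},{"slide":[-0.095,0.035,0.32],"angular":[-0.02,-0.615,0.075],"claw":-1}]'
python3 n.py
python3 - <<'E'
from h import *
np.set_printoptions(precision=4,suppress=True)
for c in ["scene","side"]:
    im=get(c);P=cloud(im);col=np.array(im["color"]).astype(int)
    m=(abs(P[...,0]-.48)<.025)&(P[...,1]>-.06)&(P[...,1]<.2)&(P[...,2]>.02)&(P[...,2]<.13)
    red=m&(col[...,0]-col[...,1]>60)
    print(c,m.sum(),red.sum(),np.median(P[red],0),np.percentile(P[red],[5,95],axis=0))
    g=m&(P[...,1]>.105); print(np.percentile(P[g],[2,50,98],axis=0) if g.sum()>3 else None)
    save(im,f"pics/{c}1.png")
a=cv2.imread("pics/scene1.png")[150:290,150:350];b=cv2.imread("pics/side1.png")[150:290,150:350]
cv2.imwrite("pics/c1.png",np.vstack([cv2.resize(a,None,fx=2.1,fy=2.1,interpolation=2),cv2.resize(b,None,fx=2.1,fy=2.1,interpolation=2)]))
E
```

```text
time: 8.45
position: [0.4808, 0.0835, 0.0812]
tool_rot: [1.946, 1.941, -0.498]
ft_force: [-0.1, -0.5, -1.2]
grip_width: 0.177
grip_force: 44.9
{'time': 8.45, 'position': [0.4808, 0.0835, 0.0812], 'tool_rot': [1.9457, 1.9407, -0.4977], 'joint_positions': [0.0152, 0.3518, -0.6306, 1.9009, 0.6225, 1.3345, -0.8879], 'ft_force': [-0.0823, -0.5334, -1.1711], 'grip_width': 0.1773, 'grip_force': 44.9436}
[[0.002, 1.0, -0.003], [0.878, -0.003, -0.478], [-0.478, -0.002, -0.878]]
 full [0.01, -0.002, 0.004] [-0.005, -0.002, -0.007] | step [0.01, -0.002, 0.004] [-0.005, -0.002, -0.007] f 1 nrows 0.05533245277680744
[[-0.002, 1.0, -0.001, 0.48], [0.878, 0.001, -0.479, 0.085], [-0.479, -0.001, -0.878, 0.079], [0.0, 0.0, 0.0, 1.0]]
[[-0.781, -0.002, -0.624, 0.056], [-0.001, 1.0, -0.002, -0.0], [0.625, -0.001, -0.781, -0.01], [0.0, 0.0, 0.0, 1.0]]
foot [0.481 0.137 0.064] red end [ 0.48  -0.022  0.07 ] [-0.004 -0.985 -0.175]
scene 117 18 [ 0.4819 -0.0042  0.0805] [[ 0.4743 -0.0164  0.077 ]
 [ 0.4865  0.0149  0.0835]]
[[0.4629 0.1305 0.0647]
 [0.478  0.1427 0.0918]
 [0.4981 0.1513 0.1265]]
  return _methods._mean(a, axis=axis, dtype=dtype,
  ret = um.true_divide(
Traceback (most recent call last):
IndexError: index -1 is out of bounds for axis 0 with size 0
```

The scene camera's red-grip point matches the predicted pose within 1 mm. Lowering.

```bash
python3 -m inch '[{"slide":[0.04,0,0.07],"angular":[0,0,0],"claw":-1},{"slide":[0.08,0,0.14],"angular":[0,0,0],"claw":-1},{"slide":[0.105,0,0.19],"angular":[0,0,0],"claw":-1},{"slide":[0.113,0,0.207],"angular":[0,0,0],"claw":-1},{"slide":[0.113,0,0.207],"angular":[0,0,0],"claw":-1}]'
sed -i 's/-90,.06/-90,.0/' n.py; python3 n.py
```

```text
time: 9.05
position: [0.4829, 0.0825, 0.0244]
tool_rot: [1.946, 1.933, -0.492]
ft_force: [-0.4, 0.2, -0.9]
grip_width: 0.176
grip_force: 44.9
{'time': 9.05, 'position': [0.4829, 0.0825, 0.0244], 'tool_rot': [1.9457, 1.9331, -0.4924], 'joint_positions': [-0.0115, 0.4403, -0.6054, 1.9314, 0.6909, 1.2556, -0.9753], 'ft_force': [-0.4059, 0.1508, -0.9087], 'grip_width': 0.1765, 'grip_force': 44.9435}
[[0.007, 1.0, 0.002], [0.877, -0.005, -0.48], [-0.48, 0.005, -0.877]]
 full [0.019, -0.011, 0.013] [0.005, 0.003, -0.017] | step [0.019, -0.011, 0.013] [0.005, 0.003, -0.017] f 1 nrows 0.130553950632689
[[-0.002, 1.0, -0.001, 0.48], [0.878, 0.001, -0.479, 0.085], [-0.479, -0.001, -0.878, 0.019], [0.0, 0.0, 0.0, 1.0]]
[[-0.781, -0.002, -0.624, 0.056], [-0.001, 1.0, -0.002, -0.0], [0.625, -0.001, -0.781, -0.01], [0.0, 0.0, 0.0, 1.0]]
foot [0.483 0.136 0.007] red end [ 0.482 -0.023  0.013] [-0.005 -0.985 -0.173]
```

Down in 2 mm steps until contact.

```bash
python3 -m inch '[{"slide":[0.004,0,0.007],"angular":[0,0,0],"claw":-1},{"slide":[0.008,0,0.014],"angular":[0,0,0],"claw":-1},{"slide":[0.008,0,0.014],"angular":[0,0,0],"claw":-1}]'
python3 -m inch '[{"slide":[0.004,0,0.007],"angular":[0,0,0],"claw":-1},{"slide":[0.004,0,0.007],"angular":[0,0,0],"claw":-1}]'
python3 -m inch '[{"slide":[0.002,0,0.0035],"angular":[0,0,0],"claw":-1},{"slide":[0.002,0,0.0035],"angular":[0,0,0],"claw":-1}]'
python3 n.py|tail -1
```

```text
time: 9.35
position: [0.4827, 0.0833, 0.0199]
tool_rot: [1.944, 1.934, -0.493]
ft_force: [0.0, 0.0, -1.6]
grip_width: 0.181
grip_force: 44.9
time: 9.55
position: [0.4829, 0.0832, 0.0191]
tool_rot: [1.943, 1.933, -0.494]
ft_force: [-2.4, -1.0, 7.8]
grip_width: 0.182
grip_force: 44.9
time: 9.75
position: [0.4829, 0.0832, 0.019]
tool_rot: [1.943, 1.932, -0.495]
ft_force: [-4.4, 0.2, 13.9]
grip_width: 0.179
grip_force: 45.0
foot [0.483 0.137 0.001] red end [ 0.482 -0.023  0.008] [-0.004 -0.986 -0.17 ]
```

```bash
python3 -m inch '[{"slide":[-0.0025,0,-0.0045],"angular":[0,0,0],"claw":-1},{"slide":[-0.0025,0,-0.0045],"angular":[0,0,0],"claw":-1},{"slide":[-0.0025,0,-0.0045],"angular":[0,0,0],"claw":0},{"slide":[-0.0025,0,-0.0045],"angular":[0,0,0],"claw":0},{"slide":[-0.0025,0,-0.0045],"angular":[0,0,0],"claw":0},{"slide":[-0.0025,0,-0.0045],"angular":[0,0,0],"claw":0},{"slide":[-0.0025,0,-0.0045],"angular":[0,0,0],"claw":0}]'
python3 -m inch '[{"slide":[0,0,-0.1],"angular":[0,0,0],"claw":0},{"slide":[0,0,-0.28],"angular":[0,0,0],"claw":0},{"slide":[0,0,-0.4],"angular":[0,0,0],"claw":0},{"slide":[0,0,-0.4],"angular":[0,0,0],"claw":0},{"slide":[0,0,-0.4],"angular":[0,0,0],"claw":0}]'
python3 - <<'E'
from h import *
np.set_printoptions(precision=4,suppress=True)
ims=[]
for c in ["scene","side","wrist"]:
    im=get(c);P=cloud(im);col=np.array(im["color"]).astype(int)
    X,Y,Z=[P[...,i] for i in range(3)]
    m=(abs(X-.48)<.04)&(Y>-.06)&(Y<.19)&(Z>.008)&(Z<.075)
    red=m&(col[...,0]-col[...,1]>60)
    print(c,m.sum(),red.sum(), np.percentile(P[red],[2,50,98],axis=0).ravel() if red.any() else 0)
    for y in np.arange(-.03,.16,.02):
        k=m&(abs(Y-y)<.006)
        if k.sum()>4: print("  y",round(y,2),k.sum(),"x",np.percentile(X[k],[3,50,97]),"ztop",np.percentile(Z[k],95))
    save(im,f"pics/{c}1.png")
a=cv2.imread("pics/scene1.png")[150:290,150:350];b=cv2.imread("pics/wrist1.png")
cv2.imwrite("pics/c1.png",np.hstack([cv2.resize(a,(400,280),interpolation=2),cv2.resize(b,(374,280))]))
E
```

```text
time: 10.45
position: [0.4825, 0.0832, 0.0177]
tool_rot: [1.944, 1.935, -0.493]
ft_force: [-0.1, 0.5, -0.4]
grip_width: 0.483
grip_force: 0.0
time: 10.95
position: [0.4825, 0.1315, 0.1058]
tool_rot: [1.944, 1.934, -0.492]
ft_force: [0.3, 0.2, -0.6]
grip_width: 0.499
grip_force: 0.0
scene 162 48 [ 0.4735 -0.0193  0.0136  0.4797  0.0084  0.0187  0.4884  0.0429  0.0273]
  y -0.01 13 x [0.4731 0.4787 0.4884] ztop 0.019640826917599715
  y 0.01 11 x [0.4739 0.4796 0.4869] ztop 0.02065582728495724
  y 0.03 13 x [0.4736 0.4765 0.481 ] ztop 0.025908624436858572
  y 0.05 7 x [0.4747 0.4757 0.4775] ztop 0.02632202852495575
  y 0.11 15 x [0.476  0.4791 0.4906] ztop 0.039432957541506955
  y 0.13 21 x [0.4754 0.4789 0.4894] ztop 0.0450107891912902
  y 0.15 15 x [0.4766 0.4821 0.4881] ztop 0.043717510329193576
side 116 0 0
  y 0.05 8 x [0.4739 0.4817 0.4874] ztop 0.03173537878777636
  y 0.07 9 x [0.4754 0.4821 0.4893] ztop 0.03468053566973064
  y 0.09 11 x [0.4742 0.481  0.4882] ztop 0.037780700224440356
  y 0.11 10 x [0.4763 0.4816 0.489 ] ztop 0.04205434927456623
  y 0.13 11 x [0.4749 0.4818 0.4885] ztop 0.0454528364077979
  y 0.15 11 x [0.4748 0.4783 0.4879] ztop 0.039944470509858776
wrist 2203 207 [0.4752 0.0116 0.021  0.4824 0.0278 0.0245 0.4899 0.0405 0.0271]
  y 0.01 35 x [0.4748 0.4823 0.4899] ztop 0.02283863683791514
  y 0.03 88 x [0.4752 0.4824 0.4907] ztop 0.02626586253124022
  y 0.05 98 x [0.4757 0.4825 0.4902] ztop 0.030114259953467896
  y 0.07 125 x [0.4759 0.4835 0.4907] ztop 0.03365860696815647
  y 0.09 147 x [0.4759 0.4835 0.4911] ztop 0.037196792258961164
  y 0.11 178 x [0.4764 0.4835 0.4908] ztop 0.04058773524836513
  y 0.13 262 x [0.475  0.4836 0.4924] ztop 0.044751638655185985
  y 0.15 206 x [0.4771 0.4836 0.4902] ztop 0.041468848047263994
```

View pics/c1.png

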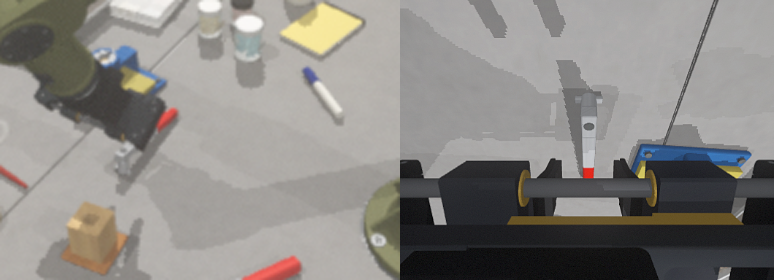

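The handle rests on foot and red grip tip (slope 10°, top 45 mm at the foot, 19 mm at the end); it's released. Going to the pre-grasp above, aligned with the bar.

```bash
cat > n.py <<'E'
from h import *
import sys
st(); o=np.array([.4835,.137,.0016]); az=-90.5; T=lay(0,0,az,0); T[:3,3]=o
up=float(sys.argv[1]); Rg=np.stack([-T[:3,0],T[:3,1]*-1*-1,-T[:3,2]],1)
Rg[:,1]=np.cross(Rg[:,2],Rg[:,0]); p=(T@[.024,0,.034,1])[:3]-Rg[:,2]*up
step(p,Rg); print(p.round(4),Rg.round(3).tolist())
E
python3 n.py .09
```

```text
{'time': 11.1, 'position': [0.4817, 0.1299, 0.1044], 'tool_rot': [1.9448, 1.9339, -0.4971], 'joint_positions': [-0.0486, 0.3744, -0.6559, 1.8269, 0.6065, 1.4166, -0.9344], 'ft_force': [-0.0568, -0.0352, 0.1013], 'grip_width': 0.4995, 'grip_force': 0.0}
[[0.006, 1.0, -0.0], [0.876, -0.005, -0.482], [-0.482, 0.002, -0.876]]
 full [-0.163, 0.007, 0.02] [0.005, 1.294, 0.006] | step [-0.126, 0.005, 0.016] [0.004, 1.0, 0.005] f 0.77 nrows 3.492506383005755
[0.4831 0.0918 0.1195] [[0.009, 1.0, 0.002], [0.985, -0.009, 0.174], [0.174, 0.0, -0.985]]
```

```bash
python3 -m inch '[{"slide":[-0.12,0,-0.03],"angular":[0,1,0],"claw":0},{"slide":[-0.12,0,-0.03],"angular":[0,1,0],"claw":0},{"slide":[-0.12,0,-0.03],"angular":[0,1,0],"claw":0},{"slide":[-0.12,0,-0.03],"angular":[0,1,0],"claw":0}]'
python3 n.py .09
```

```text
time: 11.5
position: [0.4825, 0.1049, 0.1263]
tool_rot: [-2.222, -2.2, -0.033]
ft_force: [-0.5, -0.9, -0.4]
grip_width: 0.5
grip_force: 0.0
{'time': 11.5, 'position': [0.4825, 0.1049, 0.1263], 'tool_rot': [-2.2224, -2.2004, -0.0334], 'joint_positions': [0.3813, 0.1073, -0.6605, 1.952, 0.0486, 1.0933, -0.3081], 'ft_force': [-0.5268, -0.9201, -0.4422], 'grip_width': 0.4998, 'grip_force': 0.0}
[[0.01, 1.0, 0.005], [1.0, -0.01, 0.025], [0.025, 0.005, -1.0]]
 full [-0.053, 0.003, 0.026] [0.01, 0.287, -0.002] | step [-0.053, 0.003, 0.026] [0.01, 0.287, -0.002] f 1 nrows 1.0014299600118712
[0.4831 0.0918 0.1195] [[0.009, 1.0, 0.002], [0.985, -0.009, 0.174], [0.174, 0.0, -0.985]]
```

```bash
python3 -m inch '[{"slide":[-0.053,0.003,0.026],"angular":[0.01,0.287,0],"claw":0.2},{"slide":[-0.053,0.003,0.026],"angular":[0.01,0.287,0],"claw":0.2},{"slide":[-0.053,0.003,0.026],"angular":[0.01,0.287,0],"claw":0.2}]'
python3 n.py .0
python3 - <<'E'
from h import *
np.set_printoptions(precision=4,suppress=True)
im=get("wrist");P=cloud(im);X,Y,Z=[P[...,i] for i in range(3)]
m=(abs(X-.483)<.03)&(Y>.05)&(Y<.19)&(Z>.006)&(Z<.075)
for y in np.arange(.05,.165,.01):
    k=m&(abs(Y-y)<.004)
    if k.sum()>4: print("  y",round(y,2),k.sum(),"x",np.percentile(X[k],[3,50,97]),"ztop",np.percentile(Z[k],95))
k=m&(Z>.03); print("ymax high",np.percentile(Y[k],[98,99,99.7]))
k=m&(Z<.02)&(Y>.11); print("foot low",np.percentile(P[k],[2,50,98],axis=0))
E
```

```text
time: 11.8
position: [0.4821, 0.0927, 0.1185]
tool_rot: [-2.141, -2.12, -0.18]
ft_force: [0.4, 1.0, 0.6]
grip_width: 0.588
grip_force: 0.0
{'time': 11.8, 'position': [0.4821, 0.0927, 0.1185], 'tool_rot': [-2.1407, -2.1202, -0.1797], 'joint_positions': [0.4812, 0.1056, -0.6266, 1.9797, -0.1242, 1.0574, -0.0916], 'ft_force': [0.3802, 0.9726, 0.5663], 'grip_width': 0.588, 'grip_force': 0.0}
[[0.01, 1.0, -0.002], [0.985, -0.009, 0.171], [0.171, -0.004, -0.985]]
 full [-0.001, 0.005, 0.355] [-0.007, 0.007, -0.002] | step [-0.001, 0.005, 0.355] [-0.007, 0.007, -0.002] f 1 nrows 1.7759490552748178
[0.4832 0.1074 0.0309] [[0.009, 1.0, 0.002], [0.985, -0.009, 0.174], [0.174, 0.0, -0.985]]
  y 0.07 144 x [0.4754 0.483  0.4906] ztop 0.033798560151164295
  y 0.08 159 x [0.4756 0.4835 0.4906] ztop 0.03572358643233948
  y 0.09 160 x [0.4758 0.4832 0.4907] ztop 0.03726022076638691
  y 0.1 165 x [0.476  0.4837 0.4907] ztop 0.039165365959212335
  y 0.11 169 x [0.4762 0.4839 0.4916] ztop 0.040878009173305044
  y 0.12 178 x [0.4764 0.484  0.4916] ztop 0.04264180903347681
  y 0.13 208 x [0.4751 0.4841 0.4947] ztop 0.04536027556360308
  y 0.14 237 x [0.4699 0.4841 0.4974] ztop 0.04573090206079061
ymax high [0.1437 0.1444 0.1448]
foot low [[0.4687 0.1323 0.0061]
 [0.4746 0.1361 0.0075]
 [0.4985 0.1392 0.0091]]
```

```bash
python3 -m inch '[{"slide":[0,0.004,0.15],"angular":[0,0,0.01],"claw":0},{"slide":[0,0.006,0.27],"angular":[0,0,0.01],"claw":0},{"slide":[0,0.006,0.35],"angular":[0,0,0.01],"claw":0},{"slide":[0,0.006,0.355],"angular":[0,0,0.01],"claw":-1},{"slide":[0,0.006,0.355],"angular":[0,0,0.01],"claw":-1},{"slide":[0,0.006,0.355],"angular":[0,0,0.01],"claw":-1},{"slide":[0,0.006,0.355],"angular":[0,0,0.01],"claw":-1},{"slide":[0,0.006,0.355],"angular":[0,0,0.01],"claw":-1},{"slide":[0,0.006,0.355],"angular":[0,0,0.01],"claw":-1}]' 58
python3 n.py 0
python3 -m inch '[{"slide":[0,0,0],"angular":[0,0,0],"claw":-1},{"slide":[0,0,0],"angular":[0,0,0],"claw":-1}]' 58
python3 n.py 0
```

```text
time: 12.75
position: [0.4854, 0.1107, 0.0334]
tool_rot: [-2.141, -2.122, -0.186]
ft_force: [-0.2, 1.0, 3.1]
grip_width: 0.176
grip_force: 57.4
{'time': 12.75, 'position': [0.4854, 0.1107, 0.0334], 'tool_rot': [-2.1414, -2.1222, -0.1858], 'joint_positions': [0.4218, 0.2442, -0.6265, 2.0433, -0.0353, 0.8648, -0.1746], 'ft_force': [-0.1867, 0.9851, 3.1132], 'grip_width': 0.1763, 'grip_force': 57.389}
[[0.009, 1.0, 0.002], [0.985, -0.009, 0.172], [0.172, 0.001, -0.985]]
 full [-0.015, -0.008, 0.007] [0.001, 0.005, -0.0] | step [-0.015, -0.008, 0.007] [0.001, 0.005, -0.0] f 1 nrows 0.09235504410800831
[0.4832 0.1074 0.0309] [[0.009, 1.0, 0.002], [0.985, -0.009, 0.174], [0.174, 0.0, -0.985]]
time: 12.95
position: [0.4854, 0.1107, 0.0332]
tool_rot: [-2.141, -2.122, -0.186]
ft_force: [0.3, 1.0, 6.4]
grip_width: 0.18
grip_force: 57.4
{'time': 12.95, 'position': [0.4854, 0.1107, 0.0332], 'tool_rot': [-2.1413, -2.1219, -0.1856], 'joint_positions': [0.4217, 0.2447, -0.6264, 2.0432, -0.0352, 0.8648, -0.1746], 'ft_force': [0.2984, 0.9688, 6.4009], 'grip_width': 0.1803, 'grip_force': 57.4176}
[[0.009, 1.0, 0.002], [0.985, -0.009, 0.172], [0.172, 0.0, -0.985]]
 full [-0.015, -0.008, 0.007] [0.001, 0.005, -0.001] | step [-0.015, -0.008, 0.007] [0.001, 0.005, -0.001] f 1 nrows 0.09101856884891274
[0.4832 0.1074 0.0309] [[0.009, 1.0, 0.002], [0.985, -0.009, 0.174], [0.174, 0.0, -0.985]]
```

```bash
python3 -m inch '[{"slide":[0.01,0,-0.05],"angular":[0,0,0],"claw":-1},{"slide":[0.03,0,-0.17],"angular":[0,0,0],"claw":-1},{"slide":[0.06,0,-0.35],"angular":[0,-0.15,0],"claw":-1},{"slide":[0.08,0,-0.47],"angular":[0,-0.33,0],"claw":-1},{"slide":[0.08,0,-0.47],"angular":[0,-0.33,0],"claw":-1},{"slide":[0.08,0,-0.47],"angular":[0,-0.33,0],"claw":-1}]'
cat > m.py <<'E'
from h import *
np.set_printoptions(precision=4,suppress=True)
import sys
st(); s=ctrl.get_state(); T=mk(R.from_rotvec(s["tool_rot"]).as_matrix(),s["position"])
for c in sys.argv[1:]:
    im=get(c);P=cloud(im);Q=(P-T[:3,3])@T[:3,:3]   # tool coords
    m=(abs(Q[...,1])<.02)&(abs(Q[...,0])<.2)&(Q[...,2]>-.02)&(Q[...,2]<.06)
    col=np.array(im["color"]).astype(int); red=m&(col[...,0]-col[...,1]>60)
    print(c,m.sum(),"red",red.sum(),np.percentile(Q[red],[2,50,98],axis=0).ravel() if red.any() else 0)
    for x in np.arange(-.15,.06,.01):
        k=m&(abs(Q[...,0]-x)<.004)
        if k.sum()>4: print(" x",round(x,2),k.sum(),"y",np.percentile(Q[...,1][k],[5,50,95]),"z",np.percentile(Q[...,2][k],[5,50,95]))
    k=m&(Q[...,0]>0); 
    if k.any(): print(" xmax",np.percentile(Q[...,0][k],[97,99,99.8]), "zmax",np.percentile(Q[...,2][k],[90,99]))
    save(im,f"pics/{c}2.png")
E
python3 m.py wrist scene
```

```text
time: 13.55
position: [0.4843, 0.1108, 0.152]
tool_rot: [-2.229, -2.213, 0.001]
ft_force: [-0.2, -0.3, -1.5]
grip_width: 0.179
grip_force: 57.3
{'time': 13.55, 'position': [0.4843, 0.1108, 0.152], 'tool_rot': [-2.2286, -2.2132, 0.0013], 'joint_positions': [0.3589, 0.0949, -0.6635, 1.9074, 0.0634, 1.1611, -0.3346], 'ft_force': [-0.2441, -0.334, -1.4581], 'grip_width': 0.1794, 'grip_force': 57.3397}
[[0.007, 1.0, -0.001], [1.0, -0.007, -0.0], [-0.0, -0.001, -1.0]]
wrist 3427 red 0 0
 x -0.03 253 y [-0.0061  0.0009  0.0076] z [-0.0069 -0.006  -0.0049]
 x -0.02 334 y [-0.0066  0.0009  0.0079] z [-0.0072 -0.006  -0.0046]
 x 0.0 145 y [-0.0064  0.0009  0.0077] z [-0.0069 -0.006  -0.0047]
 x 0.01 1125 y [-0.0147  0.0004  0.0162] z [-0.0181 -0.0063  0.0069]
 x 0.02 623 y [-0.0142 -0.0007  0.0129] z [-0.0078 -0.006   0.0311]
 x 0.03 566 y [-0.006   0.001   0.0079] z [-0.007  -0.0056  0.0064]
 xmax [0.0338 0.0339 0.034 ] zmax [0.0073 0.0319]
scene 211 red 0 0
 x -0.05 5 y [-0.0091 -0.0038 -0.0005] z [-0.006  -0.0018  0.0034]
 x -0.03 6 y [-0.0095 -0.0089 -0.0079] z [-0.0011  0.0039  0.0095]
 x -0.01 10 y [-0.017  -0.0152  0.0095] z [-0.0131 -0.001   0.0092]
 x 0.0 24 y [-0.0192  0.0034  0.0098] z [-0.018  -0.0077  0.0045]
 x 0.01 55 y [-0.0171 -0.0067  0.0162] z [-0.0179 -0.0062  0.0106]
 x 0.02 33 y [-0.0153 -0.0081  0.0079] z [-0.0053  0.0166  0.0352]
 x 0.03 40 y [-0.0085 -0.0029  0.0054] z [-0.0044  0.0097  0.0337]
 xmax [0.0332 0.0347 0.0355] zmax [0.0306 0.0367]
```

```bash
cat > n.py <<'E'
from h import *
import sys
# foot-in-tool, socket, yaw
F=np.array([.020,.0008,.036]); S=np.array([.627,-.0194,.0755]); dz=float(sys.argv[1]); turn=float(sys.argv[2]) if len(sys.argv)>2 else 0
Rg=tilt(174.1-turn,0); p=S+[0,0,dz]-Rg@F; st(); step(p,Rg); print(p.round(4))
E
python3 n.py .045
```

```text
{'time': 13.65, 'position': [0.4833, 0.1091, 0.1501], 'tool_rot': [-2.2299, -2.2084, 0.0059], 'joint_positions': [0.3601, 0.0969, -0.6619, 1.9097, 0.0637, 1.1609, -0.3349], 'ft_force': [-0.9136, -0.7644, -2.4921], 'grip_width': 0.1753, 'grip_force': 57.3398}
[[0.01, 1.0, -0.005], [1.0, -0.01, -0.0], [-0.0, -0.005, -1.0]]
 full [-0.519, 0.659, -0.029] [-0.008, -0.006, -2.822] | step [-0.184, 0.234, -0.01] [-0.003, -0.002, -1.0] f 0.35 nrows 3.4924563844352905
[ 0.6468 -0.0223  0.1565]
```

```bash
python3 -m inch '[{"slide":[-0.18,0.23,-0.06],"angular":[0,0,-1],"claw":-1},{"slide":[-0.18,0.23,-0.06],"angular":[0,0,-1],"claw":-1},{"slide":[-0.18,0.23,-0.06],"angular":[0,0,-1],"claw":-1},{"slide":[-0.18,0.23,-0.06],"angular":[0,0,-1],"claw":-1}]'
python3 n.py .045
```

```text
time: 14.05
position: [0.5409, 0.0625, 0.1642]
tool_rot: [-1.578, -2.71, 0.004]
ft_force: [-0.2, 0.7, -0.8]
grip_width: 0.179
grip_force: 57.3
{'time': 14.05, 'position': [0.5409, 0.0625, 0.1642], 'tool_rot': [-1.5783, -2.7095, 0.0036], 'joint_positions': [0.4331, 0.203, -0.6624, 1.7808, 0.1305, 1.2087, 0.2495], 'ft_force': [-0.1692, 0.6964, -0.8303], 'grip_width': 0.1787, 'grip_force': 57.3403}
[[-0.493, 0.87, -0.006], [0.87, 0.493, 0.001], [0.004, -0.005, -1.0]]
 full [-0.504, 0.201, 0.028] [-0.005, -0.011, -1.818] | step [-0.277, 0.111, 0.015] [-0.003, -0.006, -1.0] f 0.55 nrows 3.49251550538173
[ 0.6468 -0.0223  0.1565]
```

```bash
python3 -m inch '[{"slide":[-0.28,0.11,0],"angular":[0,-0.005,-1],"claw":-1},{"slide":[-0.28,0.11,0],"angular":[0,-0.005,-1],"claw":-1},{"slide":[-0.28,0.11,0],"angular":[0,-0.005,-1],"claw":-1},{"slide":[-0.28,0.11,0],"angular":[0,-0.005,-1],"claw":-1}]'
python3 n.py .045
```

```text
time: 14.45
position: [0.5991, 0.015, 0.1635]
tool_rot: [-0.823, -3.027, 0.003]
ft_force: [-0.6, -0.6, -1.5]
grip_width: 0.175
grip_force: 57.3
{'time': 14.45, 'position': [0.5991, 0.015, 0.1635], 'tool_rot': [-0.8235, -3.0269, 0.0029], 'joint_positions': [0.5012, 0.3359, -0.6911, 1.649, 0.2235, 1.2427, 0.8035], 'ft_force': [-0.627, -0.6051, -1.457], 'grip_width': 0.1752, 'grip_force': 57.3401}
[[-0.862, 0.507, -0.005], [0.507, 0.862, -0.001], [0.004, -0.003, -1.0]]
 full [-0.24, -0.032, 0.027] [-0.004, -0.009, -0.818] | step [-0.24, -0.032, 0.027] [-0.004, -0.009, -0.818] f 1 nrows 2.8568759346131056
[ 0.6468 -0.0223  0.1565]
```

```bash
python3 -m inch '[{"slide":[-0.24,-0.032,0.027],"angular":[0,-0.01,-0.818],"claw":-1},{"slide":[-0.24,-0.032,0.027],"angular":[0,-0.01,-0.818],"claw":-1},{"slide":[-0.24,-0.032,0.027],"angular":[0,-0.01,-0.818],"claw":-1},{"slide":[-0.24,-0.032,0.027],"angular":[0,-0.01,-0.818],"claw":-1},{"slide":[-0.24,-0.032,0.027],"angular":[0,-0.01,-0.818],"claw":-1}]'
python3 n.py .045
cat > sk.py <<'E'
from h import *
from scipy.optimize import least_squares
np.set_printoptions(precision=4,suppress=True)
im=get("wrist"); s=im["state"]; T=mk(R.from_rotvec(s["tool_rot"]).as_matrix(),s["position"]); P=cloud(im); Q=(P-T[:3,3])@T[:3,:3]
col=np.array(im["color"]).astype(int); save(im,"pics/w4.png")
m=(abs(P[...,0]-.627)<.04)&(abs(P[...,1]+.019)<.04)&(abs(P[...,2]-.0755)<.004)
q=Q[m]; print("ring n",m.sum(),"z",np.median(P[m][:,2]))
h=cv2.convexHull(q[:,:2].astype(np.float32)).reshape(-1,2)
r=least_squares(lambda v:np.hypot(h[:,0]-v[0],h[:,1]-v[1])-v[2],[.02,0,.026],loss="soft_l1",f_scale=.0005)
print("socket in tool",r.x, "err",np.abs(r.fun).max(),"enclosing",cv2.minEnclosingCircle(q[:,:2].astype(np.float32)))
print("socket world",(T@[r.x[0],r.x[1],0,1])[:2])
w=m&(col.min(-1)>215); print("white",w.sum())
n,l,stt,ce=cv2.connectedComponentsWithStats(w.astype(np.uint8))
for i in range(1,n): print(stt[i][4],ce[i],np.median(Q[l==i],0),np.median(P[l==i],0))
b=(abs(P[...,0]-.627)<.1)&(abs(P[...,1]+.019)<.1)&(col[...,0]-col[...,2]>50)&(abs(P[...,2]-.022)<.005)
print("board",cv2.minAreaRect(P[b][:,:2].astype(np.float32)))
f=(Q[...,2]>.012)&(Q[...,2]<.04)&(abs(Q[...,0]-.02)<.02)&(abs(Q[...,1])<.02)
print("foot n",f.sum(),np.percentile(Q[f],[1,50,99],axis=0).ravel())
for a in np.arange(.012,.04,.004):
    k=f&(abs(Q[...,2]-a-.002)<.002)
    if k.sum()>5: print(" ",round(a,3),k.sum(),"x",np.percentile(Q[k][:,0],[2,98]),"y",np.percentile(Q[k][:,1],[2,98]))
t=(abs(Q[...,1])<.012)&(abs(Q[...,2]+.006)<.0025)&(abs(Q[...,0])<.05); print("bar end",np.percentile(Q[t][:,0],[99,99.7]),"y",np.percentile(Q[t][:,1],[2,98]))
E
python3 sk.py
```

```text
time: 14.95
position: [0.6466, -0.0205, 0.158]
tool_rot: [0.169, 3.135, -0.004]
ft_force: [0.6, -0.5, -1.5]
grip_width: 0.179
grip_force: 57.3
{'time': 14.95, 'position': [0.6466, -0.0205, 0.158], 'tool_rot': [0.1689, 3.135, -0.0042], 'joint_positions': [0.5445, 0.4524, -0.7291, 1.5368, 0.313, 1.2698, 1.2356], 'ft_force': [0.6201, -0.5477, -1.5307], 'grip_width': 0.1792, 'grip_force': 57.3402}
[[-0.994, 0.107, 0.002], [0.107, 0.994, -0.003], [-0.002, -0.003, -1.0]]
 full [-0.002, -0.007, 0.006] [-0.005, 0.004, -0.009] | step [-0.002, -0.007, 0.006] [-0.005, 0.004, -0.009] f 1 nrows 0.04567871122599648
[ 0.6468 -0.0223  0.1565]
ring n 1468 z 0.07538645167549497
socket in tool [ 0.0201 -0.0009  0.0259] err 0.0002573617241449465 enclosing ((0.019972624257206917, -0.0008920474210754037), 0.026224367320537567)
socket world [ 0.6266 -0.0193]
white 64
2 [252.  153.5] [ 0.0392 -0.004   0.0822] [ 0.6074 -0.0205  0.0757]
2 [254.5 160. ] [ 0.0338 -0.0019  0.0822] [ 0.613  -0.019   0.0757]
1 [242. 162.] [ 0.0322 -0.0123  0.0818] [ 0.6134 -0.0295  0.0761]
2 [255.5 163. ] [ 0.0312 -0.0011  0.0827] [ 0.6156 -0.0185  0.0752]
17 [244.4118 167.7647] [ 0.027  -0.0107  0.0822] [ 0.6188 -0.0283  0.0757]
3 [268.6667 166.    ] [0.0287 0.0102 0.0825] [ 0.6193 -0.0075  0.0753]
2 [241.5 166.5] [ 0.0282 -0.0128  0.0829] [ 0.6173 -0.0305  0.075 ]
2 [267.  169.5] [0.0258 0.0085 0.0821] [ 0.622  -0.0095  0.0758]
3 [228. 179.] [ 0.0177 -0.0243  0.0818] [ 0.6265 -0.043   0.0762]
29 [274.5862 183.9655] [0.0133 0.0155 0.0825] [ 0.6349 -0.004   0.0755]
1 [242. 185.] [ 0.0121 -0.0127  0.0835] [ 0.6334 -0.0321  0.0745]
board ((0.626939058303833, -0.019403256475925446), (0.0995030552148819, 0.14933790266513824), 84.21295928955078)
foot n 207 [ 0.0163 -0.0166  0.0148  0.0207 -0.0112  0.03    0.0285  0.0134  0.0348]
  0.028 174 x [0.0164 0.0233] y [-0.0166  0.0134]
  0.032 24 x [0.0227 0.0284] y [-0.0159  0.0132]
bar end [0.0333 0.0335] y [-0.0078  0.0076]
```

View pics/w4.png

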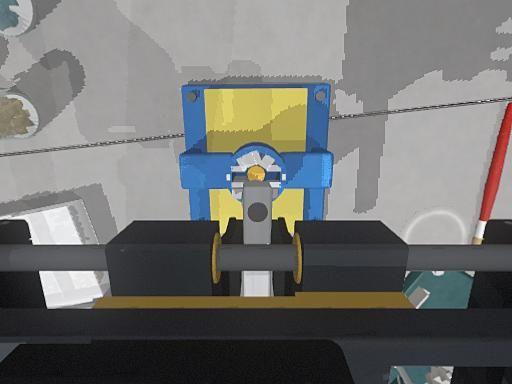

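The socket is directly under the foot (mouth centre at about (256,175), handle over it, slots left and right along the bridge). Descending to a few mm above the mouth and re-measuring.

```bash
python3 -m inch '[{"slide":[0,0,0.08],"angular":[-0.005,0,-0.01],"claw":-1},{"slide":[0,0,0.15],"angular":[-0.005,0,-0.01],"claw":-1},{"slide":[0,0,0.17],"angular":[-0.005,0,-0.01],"claw":-1},{"slide":[0,0,0.17],"angular":[-0.005,0,-0.01],"claw":-1}]'
cat >> sk.py <<'E'
print(np.round(T,4).tolist())
cv2.imwrite("pics/w5.png",cv2.resize(col[150:215,205:310].astype(np.uint8)[...,::-1],None,fx=7,fy=7,interpolation=cv2.INTER_CUBIC))
E
python3 sk.py
```

```text
time: 15.4
position: [0.6469, -0.0201, 0.1158]
tool_rot: [0.155, 3.135, -0.001]
ft_force: [-0.3, 0.1, -1.5]
grip_width: 0.177
grip_force: 57.3
ring n 2425 z 0.07542509930628677
socket in tool [ 0.0201 -0.0014  0.026 ] err 0.0010585346834380317 enclosing ((0.020034978166222572, -0.0013610977912321687), 0.026263851672410965)
socket world [ 0.6268 -0.0195]
white 38
1 [234. 172.] [ 0.0321 -0.0158  0.04  ] [ 0.6135 -0.0327  0.0757]
4 [239.5 177. ] [ 0.0286 -0.0121  0.0403] [ 0.6174 -0.0294  0.0755]
4 [239.5 180.5] [ 0.0262 -0.0121  0.0398] [ 0.6197 -0.0296  0.0759]
2 [227.5 182. ] [ 0.0249 -0.0205  0.0405] [ 0.6202 -0.0381  0.0753]
22 [221.5    189.7273] [ 0.0197 -0.0247  0.0397] [ 0.6251 -0.0429  0.0761]
2 [239.5 200.5] [ 0.0113 -0.0124  0.0409] [ 0.6345 -0.0314  0.0749]
1 [238. 202.] [ 0.0108 -0.0134  0.0391] [ 0.635  -0.0324  0.0767]
2 [272.  208.5] [0.0055 0.0107 0.0402] [ 0.6426 -0.0089  0.0756]
board ((0.6198363304138184, -0.018797826021909714), (0.09974534809589386, 0.13422812521457672), 84.15570831298828)
foot n 700 [ 0.0008 -0.0198  0.0225  0.0258 -0.0027  0.0395  0.0397  0.0196  0.04  ]
  0.028 174 x [0.0165 0.0261] y [-0.0166  0.0134]
  0.032 23 x [0.0228 0.0284] y [-0.0159  0.0126]
  0.036 493 x [0.0009 0.0391] y [-0.0197  0.0194]
bar end [0.0333 0.0335] y [-0.0078  0.0076]
[[-0.9951, 0.0989, 0.0026, 0.6469], [0.0989, 0.9951, -0.001, -0.0201], [-0.0027, -0.0007, -1.0, 0.1158], [0.0, 0.0, 0.0, 1.0]]
```

View pics/w5.png

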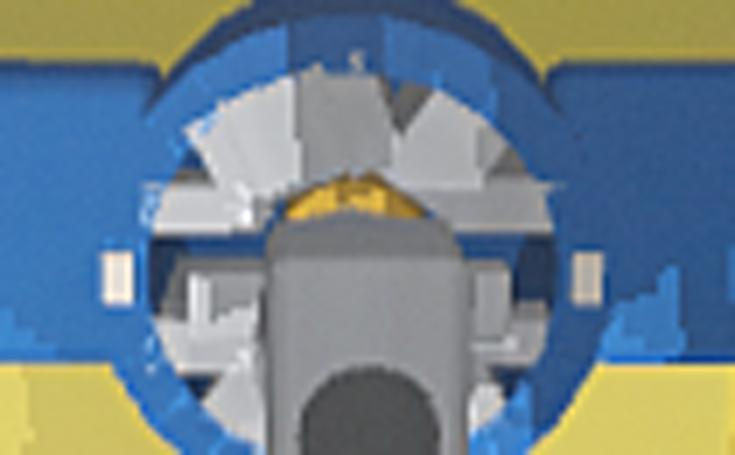

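The lug tips are centred at col 350 and the slot marks at col 353 in the crop (about 0.25 mm off), with lugs in line with the slots. Entering.

```bash
python3 -m inch '[{"slide":[0.001,0.001,0.02],"angular":[0,0,0],"claw":-1},{"slide":[0.001,0.001,0.036],"angular":[0,0,0],"claw":-1},{"slide":[0.001,0.001,0.05],"angular":[0,0,0],"claw":-1},{"slide":[0.001,0.001,0.05],"angular":[0,0,0],"claw":-1}]'
python3 n.py -.0165
```

```text
time: 15.85
position: [0.6502, -0.0205, 0.1098]
tool_rot: [0.156, 3.127, -0.005]
ft_force: [-3.5, -1.4, 18.8]
grip_width: 0.179
grip_force: 57.8
{'time': 15.85, 'position': [0.6502, -0.0205, 0.1098], 'tool_rot': [0.1557, 3.1265, -0.0045], 'joint_positions': [0.5334, 0.4946, -0.7137, 1.5848, 0.3478, 1.1807, 1.2198], 'ft_force': [-3.5345, -1.358, 18.7705], 'grip_width': 0.1786, 'grip_force': 57.8498}
[[-0.995, 0.099, 0.011], [0.099, 0.995, -0.003], [-0.011, -0.002, -1.0]]
 full [0.014, -0.008, 0.059] [-0.004, 0.022, 0.007] | step [0.014, -0.008, 0.059] [-0.004, 0.022, 0.007] f 1 nrows 0.30636779937412995
[ 0.6468 -0.0223  0.095 ]
```

```bash
python3 sk.py | grep -v "^[0-9]* \["
python3 -m inch '[{"slide":[-0.001,-0.001,-0.05],"angular":[0,0,0],"claw":-1},{"slide":[-0.001,-0.001,-0.05],"angular":[0,0,0],"claw":-1},{"slide":[-0.001,-0.001,-0.05],"angular":[0,0,0],"claw":-1}]'
cp pics/w4.png pics/w4b.png; python3 sk.py| grep -v "^[0-9]* \["
```

```text
ring n 2672 z 0.07541684602563724
socket in tool [ 0.0238 -0.0013  0.026 ] err 0.00036058804802366687 enclosing ((0.023722847923636436, -0.001173142110928893), 0.02634320594370365)
socket world [ 0.6265 -0.0195]
white 33
board ((0.6204997897148132, -0.01881752535700798), (0.09958626329898834, 0.13628247380256653), 84.23278045654297)
foot n 1687 [ 0.0022 -0.0198  0.0278  0.0292  0.0007  0.0341  0.0399  0.0198  0.0385]
  0.024 31 x [0.0184 0.0299] y [-0.0147  0.0132]
  0.028 190 x [0.018  0.0298] y [-0.0159  0.0146]
  0.032 1411 x [0.0027 0.0396] y [-0.0194  0.0195]
  0.036 55 x [0.0106 0.0395] y [-0.0194  0.0193]
bar end [0.0333 0.0335] y [-0.0082  0.0076]
[[-0.995, 0.0994, 0.011, 0.6502], [0.0994, 0.995, -0.0034, -0.0205], [-0.0113, -0.0023, -0.9999, 0.1098], [0.0, 0.0, 0.0, 1.0]]
time: 16.2
position: [0.648, -0.0201, 0.1171]
tool_rot: [0.155, 3.132, -0.001]
ft_force: [0.0, -0.6, -2.1]
grip_width: 0.178
grip_force: 57.8
ring n 2382 z 0.0754212375839131
socket in tool [ 0.0213 -0.0016  0.026 ] err 0.0003013149912270731 enclosing ((0.021244090050458908, -0.0015011989744380116), 0.026238203048706055)
socket world [ 0.6266 -0.0195]
white 41
board ((0.6207441091537476, -0.01899213343858719), (0.09982042759656906, 0.13654816150665283), 84.27408599853516)
foot n 227 [ 0.0159 -0.0173  0.0274  0.0221 -0.004   0.0293  0.0368  0.0147  0.0399]
  0.024 17 x [0.0193 0.0294] y [-0.0153  0.011 ]
  0.028 187 x [0.0172 0.0292] y [-0.0159  0.0145]
  0.032 14 x [0.0238 0.0296] y [-0.013   0.0139]
  0.036 9 x [0.0058 0.039 ] y [-0.0199  0.0179]
bar end [0.0334 0.0337] y [-0.0081  0.0075]
[[-0.9951, 0.0985, 0.0055, 0.648], [0.0985, 0.9951, -0.001, -0.0201], [-0.0056, -0.0004, -1.0, 0.1171], [0.0, 0.0, 0.0, 1.0]]
```

Run:
```python
import cv2
a=cv2.imread("pics/w4.png")[158:228,206:306]
cv2.imwrite("pics/w6.png",cv2.resize(a,(800,560),interpolation=cv2.INTER_NEAREST))
```

```text
(no output)
```

View pics/w6.png

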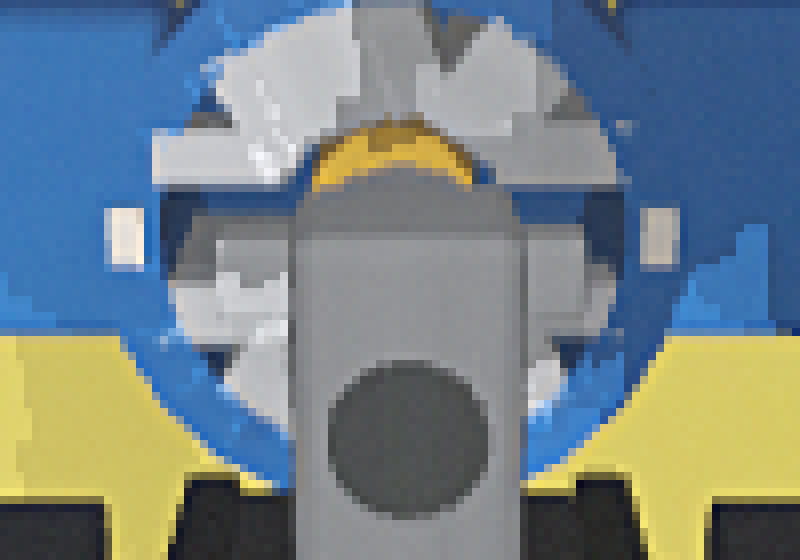

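```bash
python3 -m inch '[{"slide":[0.0025,-0.003,0.008],"angular":[0,0.01,-0.005],"claw":-1},{"slide":[0.0025,-0.003,0.016],"angular":[0,0.01,-0.005],"claw":-1},{"slide":[0.0025,-0.003,0.016],"angular":[0,0.01,-0.005],"claw":-1}]'
cat > sk2.py <<'E'
from h import *
np.set_printoptions(precision=4,suppress=True)
im=get("wrist"); s=im["state"]; T=mk(R.from_rotvec(s["tool_rot"]).as_matrix(),s["position"]); P=cloud(im); Q=(P-T[:3,3])@T[:3,:3]
col=np.array(im["color"]).astype(int)
m=(abs(P[...,0]-.627)<.04)&(abs(P[...,1]+.019)<.04)&(abs(P[...,2]-.0755)<.003)
c,r=cv2.minEnclosingCircle(Q[m][:,:2].astype(np.float32)); zs=np.median(Q[m][:,2]); print("socket",np.array(c),r,"depth",zs)
# bar
t=(abs(Q[...,1])<.012)&(abs(Q[...,2]+.006)<.004)&(Q[...,0]>.012)&(Q[...,0]<.05)
A=np.c_[Q[t][:,:2],np.ones(t.sum())]; a=np.linalg.lstsq(A,Q[t][:,2],rcond=None)[0]; print("bar top z = %.4f + %.4f x + %.4f y"%(a[2],a[0],a[1]),"end",np.percentile(Q[t][:,0],99.5),"ymid",np.percentile(Q[t][:,1],[2,98]).mean())
# lug tops: horizontal patch at 2.. mm above ring
l=(Q[...,2]>.022)&(Q[...,2]<min(.034,zs-.004))&(abs(Q[...,1])>.009)&(abs(Q[...,1])<.019)&(abs(Q[...,0]-.02)<.012)
for sgn in (-1,1):
    k=l&(Q[...,1]*sgn>0); q=Q[k]
    if len(q)>5: print("lug",sgn,len(q),"x",np.percentile(q[:,0],[2,98]),"y",q[:,1].min(),q[:,1].max(),"z",np.median(q[:,2]))
print("tool",np.round(T[:3,3],4),"z axis",T[:3,2],"yaw",np.degrees(np.arctan2(T[1,0],T[0,0])), "f",s["ft_force"])
save(im,"pics/w7.png")
E
python3 sk2.py
```

```text
time: 16.55
position: [0.6468, -0.0209, 0.1121]
tool_rot: [-0.151, -3.136, 0.0]
ft_force: [-1.6, -0.3, -1.7]
grip_width: 0.177
grip_force: 57.8
socket [ 0.0199 -0.0006] 0.026115918532013893 depth 0.03672188621344997
bar top z = -0.0080 + 0.0430 x + 0.0156 y end 0.033646620702676024 ymid -0.00030153409448779736
lug -1 106 x [0.0173 0.0242] y -0.0159411160157854 -0.009998966491645327 z 0.029132120429243773
lug 1 83 x [0.0179 0.0242] y 0.009255937349143381 0.014657301008511994 z 0.029437764447250898
tool [ 0.6468 -0.0209  0.1121] z axis [-0.0016 -0.0002 -1.    ] yaw 174.49568633265994 f [-1.5905 -0.2739 -1.6903]
```

```bash
sed -i 's/(Q\[...,0\]>.012)&(Q\[...,0\]<.05)/(Q[...,0]>-.035)\&(Q[...,0]<.05)\&(abs(Q[...,1])<.007)/' sk2.py
python3 -m inch '[{"slide":[-0.003,0,0.002],"angular":[0,0,0.01],"claw":-1},{"slide":[-0.003,0,0.002],"angular":[0,0,0.01],"claw":-1}]' | grep -E "pos|ft"
python3 sk2.py
```

```text
position: [0.6481, -0.0209, 0.1126]
ft_force: [0.2, -0.4, -2.1]
socket [ 0.0213 -0.0007] 0.026289744302630424 depth 0.03715036042847627
bar top z = -0.0064 + -0.0285 x + 0.0224 y end 0.033692048111161485 ymid 2.3305369074717776e-05
lug -1 106 x [0.0172 0.0242] y -0.01593895268471154 -0.0100257703773894 z 0.02908793392488047
lug 1 83 x [0.0179 0.0241] y 0.009269045459322644 0.014670978205084739 z 0.029587248937412682
tool [ 0.6481 -0.0209  0.1126] z axis [ 0.0001 -0.0004 -1.    ] yaw 174.18739022626548 f [ 0.1808 -0.3611 -2.1228]
```

```bash
cat >> sk2.py <<'E'
print("bar slices",[(round(x,3),round(float(np.median(Q[...,2][k])),4)) for x in np.arange(-.035,.034,.005) for k in [(abs(Q[...,0]-x)<.0025)&(abs(Q[...,1])<.006)&(abs(Q[...,2]+.006)<.006)] if k.sum()>10])
E
python3 -m inch '[{"slide":[0.001,0,0.002],"angular":[0,0,0],"claw":-1},{"slide":[0.001,0,0.002],"angular":[0,0,0],"claw":-1},{"slide":[0.001,0,0.002],"angular":[0,0,0],"claw":-1},{"slide":[0.001,0,0.002],"angular":[0,0,0],"claw":-1}]' | grep -E "pos|ft"
python3 sk2.py;python3 sk2.py
```

```text
position: [0.6478, -0.0209, 0.1122]
ft_force: [-0.1, 1.0, -0.8]
socket [ 0.0209 -0.0009] 0.02623668871819973 depth 0.03679091579745379
bar top z = -0.0063 + -0.0284 x + 0.0239 y end 0.033615920289970375 ymid 3.074808368443236e-05
lug -1 105 x [0.0172 0.0243] y -0.0159334445897639 -0.009962200647280548 z 0.029166677343386713
lug 1 80 x [0.0179 0.0243] y 0.009362769007347152 0.014658149080105749 z 0.029258869596048145
tool [ 0.6478 -0.0209  0.1122] z axis [ 0.0002 -0.0005 -1.    ] yaw 174.19610143330726 f [-0.1001  0.9948 -0.828 ]
bar slices [(np.float64(-0.035), -0.0052), (np.float64(-0.03), -0.0054), (np.float64(-0.025), -0.0057), (np.float64(-0.02), -0.0057), (np.float64(-0.015), -0.0059), (np.float64(0.0), -0.0063), (np.float64(0.005), -0.0064), (np.float64(0.01), -0.0067), (np.float64(0.015), -0.0072), (np.float64(0.02), -0.0079), (np.float64(0.025), -0.0073), (np.float64(0.03), -0.0072)]
socket [ 0.0208 -0.0009] 0.026317324489355087 depth 0.03678663982642271
bar top z = -0.0064 + -0.0282 x + 0.0190 y end 0.03362200311118264 ymid 0.00011801713430920156
lug -1 104 x [0.0172 0.0242] y -0.01598228971600094 -0.00999328556608629 z 0.029133977545195415
lug 1 79 x [0.018  0.0242] y 0.009258426330149026 0.014746338450831458 z 0.029368848865144757
tool [ 0.6478 -0.0209  0.1122] z axis [ 0.0002 -0.0006 -1.    ] yaw 174.19918277972377 f [-0.0099 -0.5824 -0.8005]
bar slices [(np.float64(-0.035), -0.0048), (np.float64(-0.03), -0.0055), (np.float64(-0.025), -0.0056), (np.float64(-0.02), -0.0057), (np.float64(-0.015), -0.0061), (np.float64(0.0), -0.0063), (np.float64(0.005), -0.0065), (np.float64(0.01), -0.0066), (np.float64(0.015), -0.0074), (np.float64(0.02), -0.0079), (np.float64(0.025), -0.0072), (np.float64(0.03), -0.0072)]
```

```bash
python3 -m inch '[{"slide":[0.003,-0.001,-0.002],"angular":[0,-0.054,0],"claw":-1},{"slide":[0.003,-0.001,-0.002],"angular":[0,-0.054,0],"claw":-1},{"slide":[0.003,-0.001,-0.002],"angular":[0,-0.054,0],"claw":-1},{"slide":[0.003,-0.001,-0.002],"angular":[0,-0.054,0],"claw":-1}]' | grep -E "pos|ft"
python3 sk2.py
```

```text
position: [0.6472, -0.0211, 0.1127]
ft_force: [-0.7, 0.3, -2.1]
socket [ 0.0213 -0.0006] 0.026290547102689743 depth 0.03658925151626667
bar top z = -0.0063 + -0.0283 x + 0.0277 y end 0.03360267400256202 ymid 0.0001104478280766802
lug -1 104 x [0.017  0.0242] y -0.01596362098713127 -0.010006823249711583 z 0.02904682171779135
lug 1 81 x [0.0179 0.0243] y 0.009283702085927756 0.014685510133003924 z 0.029661005759178523
tool [ 0.6472 -0.0211  0.1127] z axis [ 0.0281 -0.0034 -0.9996] yaw 174.19277728209406 f [-0.7473  0.2801 -2.1338]
bar slices [(np.float64(-0.035), -0.0052), (np.float64(-0.03), -0.0053), (np.float64(-0.025), -0.0056), (np.float64(-0.02), -0.0057), (np.float64(-0.015), -0.0063), (np.float64(0.0), -0.0064), (np.float64(0.005), -0.0065), (np.float64(0.01), -0.0066), (np.float64(0.015), -0.0073), (np.float64(0.02), -0.0078), (np.float64(0.025), -0.0073), (np.float64(0.03), -0.0071)]
```

```bash
python3 -m inch '[{"slide":[0.001,0,0.004],"angular":[0,0,0],"claw":-1},{"slide":[0.0013,0,0.010],"angular":[0,0,0],"claw":-1},{"slide":[0.0015,0,0.016],"angular":[0,0,0],"claw":-1},{"slide":[0.0015,0,0.016],"angular":[0,0,0],"claw":-1}]' | grep -E "pos|ft"
python3 sk2.py
```

```text
position: [0.6465, -0.021, 0.1082]
ft_force: [1.0, -0.4, -1.6]
socket [ 0.0207 -0.0006] 0.026304302737116814 depth 0.03204426704765492
bar top z = -0.0063 + -0.0287 x + 0.0252 y end 0.03367696325793777 ymid 9.927082300333328e-05
tool [ 0.6465 -0.021   0.1082] z axis [ 0.0275 -0.0032 -0.9996] yaw 174.19981301718204 f [ 0.9991 -0.4365 -1.5892]
bar slices [(np.float64(-0.035), -0.0052), (np.float64(-0.03), -0.0054), (np.float64(-0.025), -0.0056), (np.float64(-0.02), -0.0056), (np.float64(-0.015), -0.006), (np.float64(0.0), -0.0063), (np.float64(0.005), -0.0065), (np.float64(0.01), -0.0066), (np.float64(0.015), -0.0072), (np.float64(0.02), -0.0077), (np.float64(0.025), -0.0072), (np.float64(0.03), -0.0072)]
```

The foot is 3 mm inside with no contact force. Continuing.

```bash
python3 -m inch '[{"slide":[0.0004,0,0.008],"angular":[0,0,0],"claw":-1},{"slide":[0.0007,0,0.016],"angular":[0,0,0],"claw":-1},{"slide":[0.0008,0,0.02],"angular":[0,0,0],"claw":-1},{"slide":[0.0008,0,0.02],"angular":[0,0,0],"claw":-1}]' | grep -E "pos|ft"
python3 -m inch '[{"slide":[0.0002,0,0.008],"angular":[0,0,0],"claw":-1},{"slide":[0.0005,0,0.016],"angular":[0,0,0],"claw":-1},{"slide":[0.0008,0,0.022],"angular":[0,0,0],"claw":-1},{"slide":[0.0008,0,0.022],"angular":[0,0,0],"claw":-1}]' | grep -E "pos|ft"
python3 sk2.py
```

```text
position: [0.6465, -0.021, 0.1034]
ft_force: [0.3, -0.8, -1.4]
position: [0.6473, -0.021, 0.0997]
ft_force: [-2.4, -0.4, 8.0]
socket [ 0.0211 -0.0008] 0.02637670189142227 depth 0.023443952919766885
bar top z = -0.0064 + -0.0352 x + 0.0225 y end 0.03362981015457023 ymid 9.074210539855533e-05
tool [ 0.6473 -0.021   0.0997] z axis [ 0.0296 -0.0039 -0.9996] yaw 174.1912185638256 f [-2.4038 -0.3914  8.0222]
bar slices [(np.float64(-0.035), -0.0051), (np.float64(-0.03), -0.0053), (np.float64(-0.025), -0.0054), (np.float64(-0.02), -0.0056), (np.float64(-0.015), -0.0059), (np.float64(0.0), -0.0061), (np.float64(0.005), -0.0066), (np.float64(0.01), -0.0068), (np.float64(0.015), -0.0074), (np.float64(0.02), -0.008), (np.float64(0.025), -0.0076), (np.float64(0.03), -0.0075)]
```

```bash
python3 -m inch '[{"slide":[0.0002,0,0.008],"angular":[0,0,0],"claw":-1},{"slide":[0.0005,0,0.016],"angular":[0,0,0],"claw":-1},{"slide":[0.0006,0,0.021],"angular":[0,0,0],"claw":-1},{"slide":[0.0006,0,0.021],"angular":[0,0,0],"claw":-1}]' 60 | grep -E "pos|ft|force"
python3 sk2.py
```

```text
position: [0.6474, -0.021, 0.095]
ft_force: [-3.6, -0.3, 10.2]
grip_force: 59.8
socket [ 0.021  -0.0006] 0.026288660243153572 depth 0.018821201176343963
bar top z = -0.0064 + -0.0378 x + 0.0223 y end 0.03359619577476398 ymid 0.00011131842685455518
tool [ 0.6474 -0.021   0.095 ] z axis [ 0.0298 -0.0042 -0.9995] yaw 174.19350086624272 f [-3.616  -0.2801 10.1514]
bar slices [(np.float64(-0.035), -0.0049), (np.float64(-0.03), -0.0052), (np.float64(-0.025), -0.0053), (np.float64(-0.02), -0.0055), (np.float64(-0.015), -0.0059), (np.float64(0.0), -0.0063), (np.float64(0.005), -0.0065), (np.float64(0.01), -0.0068), (np.float64(0.015), -0.0076), (np.float64(0.02), -0.0081), (np.float64(0.025), -0.0076), (np.float64(0.03), -0.0075)]
```

```bash
python3 -m inch '[{"slide":[0.0001,-0.0058,0],"angular":[0.004,0,0.133],"claw":-1},{"slide":[0.0005,-0.0117,0],"angular":[0.008,0,0.267],"claw":-1},{"slide":[0.0015,-0.0175,0],"angular":[0.012,0,0.4],"claw":-1},{"slide":[0.0026,-0.0233,0],"angular":[0.016,0,0.533],"claw":-1},{"slide":[0.0043,-0.0289,0],"angular":[0.02,0,0.667],"claw":-1},{"slide":[0.0063,-0.0344,0],"angular":[0.024,0,0.8],"claw":-1},{"slide":[0.0063,-0.0344,0],"angular":[0.024,0,0.8],"claw":-1}]' | grep -E "pos|ft|force"
python3 sk2.py
```

```text
position: [0.6458, -0.0289, 0.0956]
ft_force: [-1.8, 0.8, 9.2]
grip_force: 59.8
socket [ 0.0217 -0.0013] 0.02632705681025982 depth 0.0193340962060863
bar top z = -0.0064 + -0.0371 x + 0.0111 y end 0.033522558031209855 ymid -3.1191366597193865e-05
tool [ 0.6458 -0.0289  0.0956] z axis [ 0.0282 -0.0155 -0.9995] yaw 150.10548745115548 f [-1.8371  0.786   9.1718]
bar slices [(np.float64(-0.035), -0.0049), (np.float64(-0.03), -0.0052), (np.float64(-0.025), -0.0054), (np.float64(-0.02), -0.0056), (np.float64(-0.015), -0.0059), (np.float64(0.0), -0.0061), (np.float64(0.005), -0.0065), (np.float64(0.01), -0.0068), (np.float64(0.015), -0.0076), (np.float64(0.02), -0.0081), (np.float64(0.025), -0.0076), (np.float64(0.03), -0.0075)]
```

```bash
python3 -m inch '[{"slide":[0.0006,-0.0065,0.002],"angular":[0.004,0,0.133],"claw":-1},{"slide":[0.0015,-0.013,0.003],"angular":[0.008,0,0.267],"claw":-1},{"slide":[0.003,-0.019,0.003],"angular":[0.012,0,0.4],"claw":-1},{"slide":[0.004,-0.025,0.003],"angular":[0.016,0,0.533],"claw":-1},{"slide":[0.006,-0.0307,0.003],"angular":[0.02,0,0.667],"claw":-1},{"slide":[0.008,-0.036,0.003],"angular":[0.024,0,0.8],"claw":-1},{"slide":[0.008,-0.036,0.003],"angular":[0.024,0,0.8],"claw":-1}]' | grep -E "pos|ft|force"
python3 sk2.py
```

```text
position: [0.6402, -0.0356, 0.0952]
ft_force: [-0.6, 0.7, 9.6]
grip_force: 59.8
socket [ 0.0215 -0.0014] 0.026319680735468864 depth 0.018924167929569687
bar top z = -0.0064 + -0.0350 x + 0.0011 y end 0.03353549721103455 ymid 4.3281772798380025e-06
tool [ 0.6402 -0.0356  0.0952] z axis [ 0.0213 -0.0246 -0.9995] yaw 126.09870029073186 f [-0.5901  0.683   9.6199]
bar slices [(np.float64(-0.035), -0.0048), (np.float64(-0.03), -0.0052), (np.float64(-0.025), -0.0055), (np.float64(-0.02), -0.0056), (np.float64(-0.015), -0.0061), (np.float64(0.0), -0.0065), (np.float64(0.005), -0.0065), (np.float64(0.01), -0.0067), (np.float64(0.015), -0.0075), (np.float64(0.02), -0.0081), (np.float64(0.025), -0.0076), (np.float64(0.03), -0.0075)]
```

```bash
python3 -m inch '[{"slide":[0.0006,-0.0065,0],"angular":[0.004,0,0.133],"claw":-1},{"slide":[0.001,-0.0125,0],"angular":[0.008,0,0.267],"claw":-1},{"slide":[0.002,-0.018,0],"angular":[0.012,0,0.4],"claw":-1},{"slide":[0.003,-0.024,0],"angular":[0.016,0,0.533],"claw":-1},{"slide":[0.005,-0.0295,0],"angular":[0.02,0,0.667],"claw":-1},{"slide":[0.007,-0.035,0],"angular":[0.024,0,0.8],"claw":-1},{"slide":[0.007,-0.035,0],"angular":[0.024,0,0.8],"claw":-1}]' | grep -E "pos|ft|force"
python3 sk2.py; python3 -c "
from h import *;print(ctrl.get_state()['torque'])"
```

```text
position: [0.6328, -0.0386, 0.0953]
ft_force: [1.2, 0.9, 7.7]
grip_force: 60.0
socket [ 0.0207 -0.0017] 0.026293128728866577 depth 0.019055840664399422
bar top z = -0.0064 + -0.0358 x + -0.0035 y end 0.033738295020941625 ymid -5.836696294585306e-06
tool [ 0.6328 -0.0386  0.0953] z axis [ 0.0116 -0.0291 -0.9995] yaw 102.19690308475705 f [1.188  0.9008 7.7458]
bar slices [(np.float64(-0.035), -0.0049), (np.float64(-0.03), -0.0053), (np.float64(-0.025), -0.0055), (np.float64(-0.02), -0.0057), (np.float64(-0.015), -0.006), (np.float64(0.0), -0.0063), (np.float64(0.005), -0.0067), (np.float64(0.01), -0.0067), (np.float64(0.015), -0.0074), (np.float64(0.02), -0.0081), (np.float64(0.025), -0.0076), (np.float64(0.03), -0.0075)]
[ 0.38673703 -0.30440078  0.40927308]
```

```bash
python3 -m inch '[{"slide":[0,-0.002,0],"angular":[0.001,0,0.05],"claw":-1},{"slide":[0,-0.002,0],"angular":[0.001,0,0.05],"claw":-1}]' | grep -E "pos|ft|force"
python3 sk2.py; python3 -c "
from h import *;print(ctrl.get_state()['torque'])"
```

```text
position: [0.6324, -0.0387, 0.0953]
ft_force: [1.0, 1.0, 9.1]
grip_force: 60.2
socket [ 0.0205 -0.0018] 0.026507746428251266 depth 0.01902993015789002
bar top z = -0.0064 + -0.0360 x + -0.0068 y end 0.03374265452342233 ymid 2.011044699769043e-05
tool [ 0.6324 -0.0387  0.0953] z axis [ 0.0114 -0.0294 -0.9995] yaw 100.80539185934909 f [1.0479 1.0261 9.1053]
bar slices [(np.float64(-0.035), -0.0049), (np.float64(-0.03), -0.0052), (np.float64(-0.025), -0.0055), (np.float64(-0.02), -0.0057), (np.float64(-0.015), -0.0058), (np.float64(0.0), -0.0064), (np.float64(0.005), -0.0067), (np.float64(0.01), -0.0069), (np.float64(0.015), -0.0075), (np.float64(0.02), -0.0081), (np.float64(0.025), -0.0077), (np.float64(0.03), -0.0075)]
[ 0.34690842 -0.30197853  0.72310972]
```

The stop is reached (torque rises 0.41→0.72 Nm as the turn continues). Letting it up into the notches while held at the stop.

```bash
python3 -m inch '[{"slide":[-0.0003,0,-0.008],"angular":[0,0,0],"claw":-1},{"slide":[-0.0005,0,-0.016],"angular":[0,0,0],"claw":-1},{"slide":[-0.0006,0,-0.021],"angular":[0,0,0],"claw":-1},{"slide":[-0.0006,0,-0.021],"angular":[0,0,0],"claw":-1}]' | grep -E "pos|ft|force"
python3 sk2.py; python3 -c "
from h import *;print(ctrl.get_state()['torque'])"
```

```text
position: [0.632, -0.0383, 0.0959]
ft_force: [10.3, 2.7, -13.0]
grip_force: 60.1
socket [ 0.0202 -0.0014] 0.026215221732854843 depth 0.019771521418076587
bar top z = -0.0063 + -0.0235 x + -0.0106 y end 0.033829012799071405 ymid -7.200834231438011e-06
tool [ 0.632  -0.0383  0.0959] z axis [ 0.0102 -0.0273 -0.9996] yaw 100.82200642975971 f [ 10.279    2.6723 -12.989 ]
bar slices [(np.float64(-0.035), -0.005), (np.float64(-0.03), -0.0056), (np.float64(-0.025), -0.0057), (np.float64(-0.02), -0.0058), (np.float64(-0.015), -0.0061), (np.float64(0.0), -0.0061), (np.float64(0.005), -0.0064), (np.float64(0.01), -0.0066), (np.float64(0.015), -0.007), (np.float64(0.02), -0.0077), (np.float64(0.025), -0.0072), (np.float64(0.03), -0.0069)]
[ 0.51041281 -2.60091574  0.5795446 ]
```

```bash
python3 -m inch '[{"slide":[0.0003,0.002,0.012],"angular":[0,0,-0.05],"claw":-1},{"slide":[0.0003,0.004,0.012],"angular":[0,0,-0.09],"claw":-1},{"slide":[0.0003,0.004,0.012],"angular":[0,0,-0.09],"claw":-1}]' | grep -E "pos|ft|force"
cat >> sk2.py <<'E'
print("torque",s["torque"])
k=(abs(Q[...,1])<.012)&(abs(Q[...,2]+.006)<.003)&(Q[...,0]>.012)&(Q[...,0]<.0325)
xs=np.arange(-.034,.033,.003); mids=[(x,np.percentile(Q[...,1][j],[3,97]).mean()) for x in xs for j in [(abs(Q[...,0]-x)<.0015)&(abs(Q[...,1])<.012)&(abs(Q[...,2]+.006)<.003)] if j.sum()>20]
mids=np.array(mids); g=(mids[:,0]>.013)|(mids[:,0]<-.013); print("bar yaw in tool deg",np.degrees(np.polyfit(mids[g,0],mids[g,1],1)[0]))
E
python3 sk2.py
```

```text
position: [0.6328, -0.0385, 0.0956]
ft_force: [6.5, 2.5, 1.4]
grip_force: 59.8
socket [ 0.0204 -0.0014] 0.02636055275797844 depth 0.01939882218477431
bar top z = -0.0064 + -0.0320 x + -0.0065 y end 0.033724139457706866 ymid -1.1327329040292187e-05
tool [ 0.6328 -0.0385  0.0956] z axis [ 0.0096 -0.028  -0.9996] yaw 103.4235180603828 f [6.5306 2.4855 1.381 ]
bar slices [(np.float64(-0.035), -0.0049), (np.float64(-0.03), -0.0053), (np.float64(-0.025), -0.0056), (np.float64(-0.02), -0.0058), (np.float64(-0.015), -0.0061), (np.float64(0.0), -0.0063), (np.float64(0.005), -0.0066), (np.float64(0.01), -0.0068), (np.float64(0.015), -0.0073), (np.float64(0.02), -0.008), (np.float64(0.025), -0.0075), (np.float64(0.03), -0.0074)]
torque [ 0.7636 -1.4675  0.1206]
bar yaw in tool deg 0.033829734971707
```

```bash
python3 -m inch '[{"slide":[0,0.003,0],"angular":[0,0,0.01],"claw":-1},{"slide":[0,0.003,0],"angular":[0,0,0.01],"claw":-1}]' | grep -E "pos|ft"
python3 -m inch '[{"slide":[-0.0002,0.003,-0.006],"angular":[0,0,0],"claw":-1},{"slide":[-0.0002,0.003,-0.006],"angular":[0,0,0],"claw":-1}]' | grep -E "pos|ft"
python3 sk2.py | grep -vE slices
```

```text
position: [0.6328, -0.0385, 0.0955]
ft_force: [4.9, 2.5, 4.5]
position: [0.6328, -0.0385, 0.0957]
ft_force: [4.3, 3.5, -0.7]
socket [ 0.0205 -0.0014] 0.026351235806941986 depth 0.019530505648398255
bar top z = -0.0064 + -0.0299 x + -0.0071 y end 0.03376508958791295 ymid -1.3322754737966642e-05
tool [ 0.6328 -0.0385  0.0957] z axis [ 0.0063 -0.0282 -0.9996] yaw 103.10901502269789 f [ 4.3395  3.5289 -0.7353]
torque [ 0.8115 -1.487   0.2189]
bar yaw in tool deg -0.12535464367890195
```

Run:
```python
from h import *
np.set_printoptions(precision=3,suppress=True)
t=[]
for c in ["scene","side"]:
    im=get(c);P=cloud(im);a=np.array(im["color"])[...,::-1]
    x,y=project(im,[[.64,-.09,.1]])[0].astype(int); print(c,x,y)
    t.append(cv2.resize(a[max(0,y-55):y+55,max(0,x-73):x+73],(400,300),interpolation=2))
    for o in ctrl.outline_of("jar_gold",c)[:1]+ctrl.outline_of("jar_aqua",c)[:1]+ctrl.outline_of("jar_red",c)[:1]:
        m=P[np.array(o["mask"])]; print(np.nanmedian(m,0),o["confidence"])
    # anything tall near the bar
    m=(P[...,0]>.5)&(P[...,0]<.85)&(P[...,1]>-.32)&(P[...,1]<-.1)&(P[...,2]>.02)&(P[...,2]<.3)
    H,xe,ye=np.histogram2d(P[m][:,0],P[m][:,1],bins=[7,11],range=[[.5,.85],[-.32,-.1]],weights=None)
    Z=np.zeros((7,11)); 
    for p in P[m]: 
        i=int((p[0]-.5)/.05);j=int((p[1]+.32)/.02); 
        if i<7 and j<11: Z[i,j]=max(Z[i,j],p[2])
    print(Z)
cv2.imwrite("pics/c8.png",np.hstack([t[0],t[1]]))
w=cv2.imread("pics/w7.png"); cv2.imwrite("pics/c8.png",np.vstack([np.hstack(t),np.hstack([cv2.resize(w,(400,300)),cv2.resize(w[165:240,206:306],(400,300),interpolation=2)])]))
```

```text
scene 210 160
[ 0.544 -0.245  0.046] 0.71
[ 0.446 -0.221  0.052] 0.75
[ 0.508 -0.308  0.051] 0.46
[[0.063 0.06  0.068 0.068 0.066 0.    0.    0.    0.    0.    0.   ]
 [0.    0.062 0.068 0.068 0.064 0.    0.    0.    0.    0.    0.   ]
 [0.    0.026 0.03  0.022 0.028 0.031 0.    0.    0.    0.095 0.099]
 [0.033 0.031 0.031 0.031 0.031 0.025 0.    0.    0.    0.    0.   ]
 [0.032 0.034 0.029 0.    0.    0.    0.    0.    0.    0.    0.   ]
 [0.088 0.031 0.    0.    0.    0.    0.    0.078 0.087 0.087 0.084]
 [0.    0.    0.    0.    0.    0.067 0.061 0.    0.    0.    0.061]]
side 192 188
[ 0.545 -0.243  0.046] 0.46
[ 0.45  -0.219  0.054] 0.79
[ 0.51  -0.309  0.041] 0.44
[[0.063 0.066 0.069 0.07  0.067 0.    0.    0.    0.    0.    0.   ]
 [0.    0.    0.07  0.071 0.071 0.    0.    0.    0.    0.    0.   ]
 [0.    0.    0.    0.    0.    0.    0.    0.    0.    0.    0.103]
 [0.    0.    0.    0.    0.    0.03  0.    0.    0.    0.    0.103]
 [0.033 0.035 0.026 0.034 0.033 0.031 0.    0.    0.    0.    0.   ]
 [0.088 0.09  0.089 0.089 0.089 0.088 0.088 0.088 0.086 0.086 0.09 ]
 [0.068 0.066 0.077 0.079 0.072 0.076 0.077 0.073 0.071 0.068 0.07 ]]
```

View pics/c8.png

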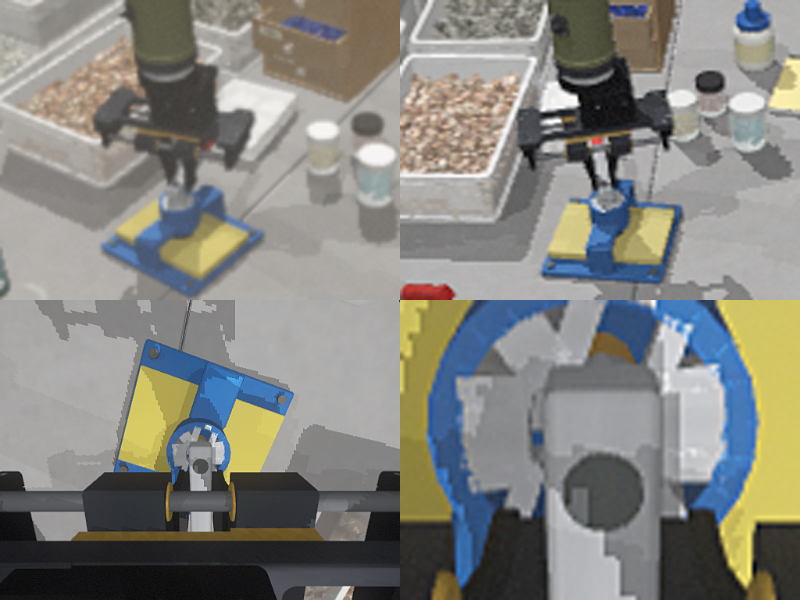

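The view shows nothing obstructing: bar clear of tray and jars, jars unmoved, foot in the socket. Residual side force is jamming it, so I'll null that, then let up.

```bash
python3 -m inch '[{"slide":[0.002,0.004,0],"angular":[0,0,0],"claw":-1},{"slide":[0.003,0.007,0],"angular":[0,0,0],"claw":-1},{"slide":[0.003,0.007,0],"angular":[0,0,0],"claw":-1}]' | grep -E "pos|rot|ft"
python3 -c "
from h import *;st();print(ctrl.get_state()['torque'])"
python3 -m inch '[{"slide":[0,0,-0.004],"angular":[0,0,0],"claw":-1},{"slide":[0,0,-0.008],"angular":[0,0,0],"claw":-1},{"slide":[0,0,-0.008],"angular":[0,0,0],"claw":-1}]' | grep -E "pos|ft"
python3 sk2.py | grep -vE slices
```

```text
position: [0.633, -0.0384, 0.0957]
tool_rot: [1.941, 2.443, -0.033]
ft_force: [1.3, 1.6, 2.8]
{'time': 24.0, 'position': [0.633, -0.0384, 0.0957], 'tool_rot': [1.941, 2.4433, -0.0335], 'joint_positions': [0.3817, 0.4248, -0.4769, 1.6416, 0.2443, 1.1282, 0.0639], 'ft_force': [1.3111, 1.6313, 2.8307], 'grip_width': 0.1805, 'grip_force': 59.8616}
[[-0.226, 0.974, 0.003], [0.974, 0.226, -0.03], [-0.03, -0.004, -1.0]]
[ 0.55185063 -0.5353501   0.21703048]
position: [0.6329, -0.0383, 0.0969]
ft_force: [2.9, 2.1, -5.2]
socket [ 0.0205 -0.0014] 0.026265494525432587 depth 0.020710753597270787
bar top z = -0.0064 + -0.0277 x + -0.0098 y end 0.03381207863084795 ymid -1.1280327917534503e-05
tool [ 0.6329 -0.0383  0.0969] z axis [ 0.003  -0.0294 -0.9996] yaw 103.07271283622657 f [ 2.8751  2.1039 -5.1837]
torque [ 0.6624 -1.0308  0.172 ]
bar yaw in tool deg -0.3593676644016921
```

```bash
python3 -m inch '[{"slide":[0,0.0015,-0.004],"angular":[0,0,0.03],"claw":-1},{"slide":[0,0.0015,-0.008],"angular":[0,0,0.06],"claw":-1},{"slide":[0,0.0015,-0.008],"angular":[0,0,0.06],"claw":-1}]' | grep -E "pos|ft"
python3 sk2.py | grep -vE slices
python3 -m inch '[{"slide":[0,0,0],"angular":[0,0,-0.05],"claw":-1},{"slide":[0,0,0],"angular":[0,0,-0.1],"claw":-1},{"slide":[0,0,0],"angular":[0,0,-0.1],"claw":-1}]' | grep -E "pos|ft"
python3 sk2.py | grep -vE slices
```

```text
position: [0.6324, -0.0382, 0.0972]
ft_force: [5.9, 2.4, -14.1]
socket [ 0.0202 -0.0015] 0.026413140818476677 depth 0.021094326047543268
bar top z = -0.0063 + -0.0216 x + -0.0036 y end 0.033830752463428655 ymid -4.848759467972023e-06
tool [ 0.6324 -0.0382  0.0972] z axis [ 0.0009 -0.0296 -0.9996] yaw 101.28809666005974 f [  5.9427   2.4439 -14.1093]
torque [ 0.4976 -1.5297  0.5847]
bar yaw in tool deg -0.67048921214146
position: [0.6331, -0.0384, 0.1001]
ft_force: [-0.3, 1.9, -2.0]
socket [ 0.0207 -0.0011] 0.0263093039393425 depth 0.02386999742167058
bar top z = -0.0064 + -0.0301 x + -0.0092 y end 0.03377924750450576 ymid -6.58183754610785e-06
tool [ 0.6331 -0.0384  0.1001] z axis [ 0.0026 -0.0299 -0.9996] yaw 104.2279765989761 f [-0.2762  1.8761 -2.0038]
torque [ 0.5679 -0.2759 -0.0263]
bar yaw in tool deg 0.2690727600049389
```

It snapped up: foot 11.1 mm below the mouth at 70.0°, with no torque. Releasing and withdrawing.

```bash
python3 -m inch '[{"slide":[0,0,0],"angular":[0,0,0],"claw":0},{"slide":[0,0,0],"angular":[0,0,0],"claw":0},{"slide":[0,0,0],"angular":[0,0,0],"claw":0},{"slide":[0,0,0],"angular":[0,0,0],"claw":0},{"slide":[0,0,0],"angular":[0,0,0],"claw":0},{"slide":[0,0,0],"angular":[0,0,0],"claw":0}]' | grep -E "pos|ft|grip"
python3 -m inch '[{"slide":[0,0,-0.1],"angular":[0,0,0],"claw":0},{"slide":[0,0,-0.25],"angular":[0,0,0],"claw":0},{"slide":[0,0,-0.45],"angular":[0,0,0],"claw":0},{"slide":[0,0,-0.6],"angular":[0,0,0],"claw":0},{"slide":[0,0,-0.6],"angular":[0,0,0],"claw":0},{"slide":[0,0,-0.6],"angular":[0,0,0],"claw":0}]' | grep -E "time|pos|ft|grip"
cat > v.py <<'E'
from h import *
np.set_printoptions(precision=4,suppress=True)
im=get("wrist");P=cloud(im);X,Y,Z=[P[...,i] for i in range(3)]
d=np.array([np.cos(np.radians(-75.8)),np.sin(np.radians(-75.8))]); rel=P[...,:2]-[.6267,-.0195]; s=rel@d; l=rel@[-d[1],d[0]]
m=(Z>.08)&(Z<.13)&(abs(l)<.03)&(s>-.03)&(s<.2)
for a in np.arange(-.015,.18,.015):
    k=m&(abs(s-a)<.006)
    if k.sum()>8: print(round(a,3),k.sum(),"lat",np.percentile(l[k],[3,97]).mean(),"z",np.percentile(Z[k],[50,95]))
E
python3 v.py
```

```text
position: [0.6338, -0.0384, 0.0998]
ft_force: [-0.2, -0.1, -0.0]
grip_width: 0.492
grip_force: 0.0
time: 26.25
position: [0.6336, -0.0337, 0.2508]
ft_force: [-0.1, 0.5, -0.6]
grip_width: 0.502
grip_force: 0.0
-0.015 100 lat 0.0018744982716487391 z [0.1057 0.1077]
0.0 167 lat 0.0018532367653352577 z [0.1069 0.1083]
0.015 164 lat 0.0018340376955392188 z [0.1062 0.1074]
0.03 154 lat 0.001804542984875182 z [0.106  0.1071]
0.045 149 lat 0.0017836744673005688 z [0.106  0.1073]
0.06 148 lat 0.001745587329259374 z [0.106  0.1071]
0.075 137 lat 0.002316682084096451 z [0.1059 0.1068]
0.09 95 lat 0.0022744191364172813 z [0.1055 0.1066]
0.135 111 lat 0.0016087620382631176 z [0.1052 0.1065]
0.15 86 lat 0.0015935537556090885 z [0.1052 0.1062]
```

The bar top sits level at 106 mm (foot 11 mm below the mouth), 70° from entry, and it's stable with the robot clear. Handing in.

```bash
python3 -c "
from bench import ctrl; print(ctrl.close_job())"
```

```text
the job is handed in; nothing more can be done
None
```

The handle was pulled from its holder, set down on its foot and red grip and let go, then retaken and locked in the press (foot 11 mm below the mouth, turned 70° clockwise, released). The jars stayed where they were, and the job was handed in at about 26 s.

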